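Fit the turning handle of a lacquer lining stand and lower its brush

ROBOT

A 6-joint arm with a two-finger parallel gripper is mounted at the origin on the work surface. World frame = base frame: x ahead of the robot, y to its left, z up, the work surface at z = 0. Lengths are in m, angles in degrees, forces in N, time in s.
With the tool pointing down it reaches from about 0.375 to 0.9 m from the base axis. Payload 3.1 kg.
Tool frame: the origin (TCP) lies on the mounting face of the last link; the fingertips stand 173 mm ahead of it and the grasp point (between the pads) lies 155 mm ahead of it; x points along the fingers, y is the direction in which the jaws open and shut, and the axes are right-handed (so a half turn about x gives the same grasp; the last joint's range is limited). The gripper opens to 85 mm and grips with 20 to 120 N. Pads are 22 mm wide; open, the fingers measure 114 mm over their backs; the gripper's body (76 mm by 85 mm) begins 54 mm behind the grasp point. The pads swing forward as they close: fully open they stand 13 mm farther back than shut.
Start: joints at [65.976, 30.224, 82.088, -0, 67.689, -10.227], TCP at [0.149, 0.607, 0.405] pointing down, gripper open.
Joint ranges: [-176.69, 176.69], [-43.24, 126.21], [12.49, 139.97], [-82, 262], [0, 151.66], [-163.58, 163.58]. Speed limits (degrees/s): [159.86, 159.86, 180, 180, 180, 180].

INTERFACE

Orientations are given as [roll, pitch, yaw] about the fixed x, y, z axes, in that order (R = Rz(yaw) Ry(pitch) Rx(roll)).
In Python, from cell import sense, capture, finish_job gives the robot as it stands.
- The arm moves only by the shell command python3 -m creep 'ROWS' [FORCE]. ROWS is JSON, a list of rows, each a list of 5 numbers: the shift along the world's x, y, z in mm, then the turn about the world's z in degrees, then the opening, from -1 (shut) to 1 (fully open). A call has 1 to 20 rows; each row is the pose to reach, as a shift and turn from the pose commanded when the call began; what a row does not reach only later rows make up. A row lasts 1/12 s, in which the tool goes at most 41.7 mm and 7.16 degrees, less where a joint would pass 70% of its speed; a pose out of reach is approached as far as the arm can. A call with a gripper value outside its range is refused whole. The fingers move at their own pace and stop on an object; FORCE is the grip in N (left out, the last holds). Time passes only in rows, so rows that repeat a pose let the fingers close. It gives the time, the measured TCP pose, the force and the opening at its end, in the units of the state.
- sense(): the state, without advancing time (a new reading comes with each control period).
- capture(name): name is "scene" or "top" or "wrist"; returns a dict with "pixels" (400x640x3 uint8, red, green, blue), "fx", "fy", "cx", "cy" (pixels), "k1" (the pictures are not rectified: a ray, as slopes to the right and down, at radius r is drawn at 1 + k1 r^2 times it, then the intrinsics apply), "T" (4x4, takes a point from camera to world coordinates); the wrist camera has in their place "tool_from_camera" (4x4, takes a point from camera to tool coordinates, whose origin is the TCP and whose axes are the tool frame's). Camera axes: x right, y down, z forward; pixel columns grow to the right and rows downward; lengths in m; the calibration is good to about 2 mm. A picture is of the moment at which its call begins: read the wrist's pose just before it. There is no depth.
- finish_job(): hands the job in, once; it reports no verdict.
The state is a dict: "clock": time; "qpos": joint angles; "dq": joint speeds; "joint_efforts": joint torques, N m; "position": TCP position; "ee_rot": TCP orientation; "ft_force": force on the tool from outside, world axes, zero at the start; "wrist_torque": the same for the moment, N m; "opening": finger opening in m.
Only numpy, scipy, OpenCV 4.12 (cv2) and the standard library are available. Lean on these libraries where they do the work, as an engineer would, in place of code of your own. Each camera call takes 0.05 s, during which the arm holds its last target. There are 200 camera calls.

TASK

Get the lacquer lining stand ready to line the pot's rim. The T-shaped turning handle lies on its side: stand it up on the bench on its square hub and let go of it, then pick it up again and fit its square bore on the stand's square shaft, fully home. Then press the raised brush arm fully down so that its brush rests on the pot's rim, leave the handle in place, and do not disturb the bowl, the tin or the loose brush.

Things in the scene. Friction and masses are not known exactly. Their poses are not given: they have to be found in the camera images.
- handle: Loose T-handle, 86 mm tall, 0.24 kg. Origin: centre of the square steel hub's open end face (36 x 36 mm; hub 40 mm tall, then a neck 20 mm across to 62 mm). z: from there to the crossbar; y along the crossbar. Square bore 18 x 18 mm, 26 mm deep, opens in that face, flats parallel to x and y. Starts lying on a hub flat: z and y level, x up. Stands stably on the open face.
- crossbar (a point): Centre of the handle's wooden crossbar, 24 x 24 mm in section, 96 mm long along y, 74 mm from the handle's origin along z (it spans 62 to 86 mm). Axes as the handle's. The centre of mass lies in the hub, some 35 mm from the open face.
- stand: Lining stand, fixed to the bench: grey base plate 160 x 360 mm (x, y), 18 mm thick. Origin: centre of its underside, z up. In its frame: drive box 80 x 80 mm at y -125 mm, top at 60 mm, square shaft on it; turntable with black round lacquer pot (72 mm across, rim at 90 mm) in the middle; post at y +140 mm with the head that carries the brush arm.
- shaft_seat (a point): Foot of the upright square steel shaft, on its axis, on the drive box's top, 60 mm above the bench. Shaft 16 x 16 mm, 24 mm tall above this point, top edges bevelled; flats parallel to this frame's x and y, which turn with it; z up. The handle fits in any of four quarter turns and is home when its hub rests on the drive box (handle origin at this point).
- shaft (a joint): Turn of the square shaft about the vertical relative to the stand, rad, anticlockwise from above positive, -0.8 to 0.8 with end stops. Stays where it is left; turning it takes about 0.06 N m.
- thumb_plate (a point): Centre of the top of the thumb plate, a black pad on the brush arm, 32 mm (along the stand's x) by 34 mm; press here. 66 mm from the pivot along the arm, 11 mm above the arm's centre line. Pad top 0.163 m above the bench with the arm fully down, about 0.20 m fully raised.
- brush_pivot (a point): The brush arm's pivot on the head, 152 mm above the bench; its axis is level, along the stand's x. The aluminium arm, 12 mm wide, points from here towards the pot (the stand's -y), sloping up when raised.
- brush_arm (a joint): Angle of the brush arm, rad: 0 fully raised (34 degrees above level), 0.6 fully down (level, at its stop, brush on the pot's rim). Stiff: it stays where it is left; pressing the thumb plate down takes about 4 to 8 N.
- bowl: Bystander, loose: glass bowl 100 mm across, 45 mm tall; origin at the centre of its underside.
- tin: Bystander, loose: closed round tin 72 mm across, 85 mm tall, 0.45 kg; origin at the centre of its underside.
- loose_brush: Bystander, loose: flat lining brush lying on the bench, 186 mm long, 12 mm wide, 10 mm thick; origin on its underside near mid-length, x towards the bristles.
There are look-alikes about, which are no part of the job. What is shaped like the handle but green or orange is not meant.

How it is judged:
By the outcome, as a careful person would: the job done as asked, in the order asked, and still so for the second after the job is handed in, with the robot touching nothing.
It also fails if it takes over 64 s, if anything falls off the work surface, if the arm or the gripper's body presses on something with over 40 N, if the wrist force passes 120 N, or if a joint passes its speed limit or range.

## Working session

There is one attempt and no reset: what is moved stays moved. The work goes in short steps, Python scripts to look and compute and a shell command to move; the robot and the scene stay as the last step left them, time stands still between calls to the robot, and variables do not carry over. Pictures are saved under pics/ and viewed, about 8 in all and at most 12, crops included, and the job is handed in when it is done.

```bash
mkdir -p pics
cat > h.py <<'E'
import numpy as np, cv2, json
from cell import sense, capture
from scipy.spatial.transform import Rotation as Ro
def snap(cam,name):
    s=sense(); c=capture(cam)
    cv2.imwrite(f'pics/{name}.png',cv2.cvtColor(c['pixels'],cv2.COLOR_RGB2BGR))
    if 'T' in c: T=np.array(c['T'])
    else:
        W=np.eye(4); W[:3,:3]=Ro.from_euler('xyz',s['ee_rot'],degrees=True).as_matrix(); W[:3,3]=s['position']
        T=W@np.array(c['tool_from_camera'])
    d={k:float(c[k]) for k in('fx','fy','cx','cy','k1')}; d['T']=T.tolist()
    json.dump(d,open(f'pics/{name}.json','w')); return s
def L(n): return json.load(open(f'pics/{n}.json'))
def KD(c): return np.array([[c['fx'],0,c['cx']],[0,c['fy'],c['cy']],[0,0,1]]),np.array([c['k1'],0,0,0.])
def ray(n,u,v):
    c=L(n);K,D=KD(c);p=cv2.undistortPoints(np.array([[[u,v]]],float),K,D)[0,0]
    T=np.array(c['T']);return T[:3,3],T[:3,:3]@np.array([p[0],p[1],1])
def at(n,u,v,z):
    o,d=ray(n,u,v);return (o+d*(z-o[2])/d[2]).round(4)
def proj(n,P):
    c=L(n);K,D=KD(c);T=np.linalg.inv(np.array(c['T']))
    return cv2.projectPoints(np.atleast_2d(np.array(P,float)),cv2.Rodrigues(T[:3,:3])[0],T[:3,3],K,D)[0][:,0].round(1)
def crop(n,u0,v0,u1,v1,k,out):
    i=cv2.imread(f'pics/{n}.png')[v0:v1,u0:u1]; cv2.imwrite(f'pics/{out}.png',cv2.resize(i,None,fx=k,fy=k,interpolation=cv2.INTER_CUBIC))
E
python3 -c "
from h import *
s=snap('top','top1');snap('scene','sc1');snap('wrist','wr1');print(s)
for n in('top1','sc1','wr1'):print(L(n))
a=cv2.imread('pics/top1.png');b=cv2.imread('pics/sc1.png')
cv2.imwrite('pics/both.png',cv2.resize(np.vstack([a,b]),(480,600)))
"
```

```text
{'clock': 0.0, 'qpos': array([ 6.59755051e+01,  3.02808901e+01,  8.21565768e+01,  9.81961122e-04,
        6.76896233e+01, -1.02276356e+01]), 'dq': array([ 0.00505275,  0.03806751,  0.01592333, -0.12850338,  0.00832701,
        0.00112604]), 'joint_efforts': array([-1.70390187e-03, -4.42355955e+01, -1.78022522e+01, -4.00505342e-04,
        8.49107048e-03,  2.48332746e-06]), 'position': array([0.14888209, 0.60665716, 0.40371151]), 'ee_rot': array([-100.63681074,   89.87290655, -114.43404381]), 'ft_force': array([ 0.37697146, -0.56862688, -0.92447765]), 'wrist_torque': array([-0.04938629,  0.01901902,  0.02586906]), 'opening': 0.08552052133863632}
{'fx': 501.397908229236, 'fy': 501.397908229236, 'cx': 320.8075498466005, 'cy': 198.24829979323246, 'k1': -0.10425171984399896, 'T': [[0.02556829595885708, -0.9964440134502768, 0.08028443373945589, 0.41737771043586525], [-0.9994902848208617, -0.027016792171242126, -0.017007747925253214, 0.01138095671603918], [0.01911629646331467, -0.07980865241238384, -0.9966268841495528, 1.4212458964761252], [0.0, 0.0, 0.0, 1.0]]}
{'fx': 424.14654764093194, 'fy': 424.14654764093194, 'cx': 326.7442969674601, 'cy': 206.3849251069352, 'k1': -0.0039435031258014865, 'T': [[-0.20731597038809557, 0.5914026293509613, -0.7792708248220329, 1.4056768909782902], [0.978209601870306, 0.11617944445162884, -0.17207065843904878, 0.17531802529813018], [-0.011227788329818245, -0.797963198827916, -0.6026015848680953, 0.8174166308192063], [0.0, 0.0, 0.0, 1.0]]}
{'fx': 353.0128440917657, 'fy': 353.0128440917657, 'cx': 313.6926486524753, 'cy': 199.83042574970747, 'k1': -0.02321210858873786, 'T': [[0.23878889705312875, 0.9359614788769443, 0.25875852199035393, 0.08344011718408736], [0.9710678901102182, -0.2294275907862879, -0.06625808164207428, 0.6225073271581274], [-0.0026486677855976143, 0.26709378623337854, -0.9636668998748884, 0.3736836845596469], [0.0, 0.0, 0.0, 1.0]]}
```

View pics/top1.png

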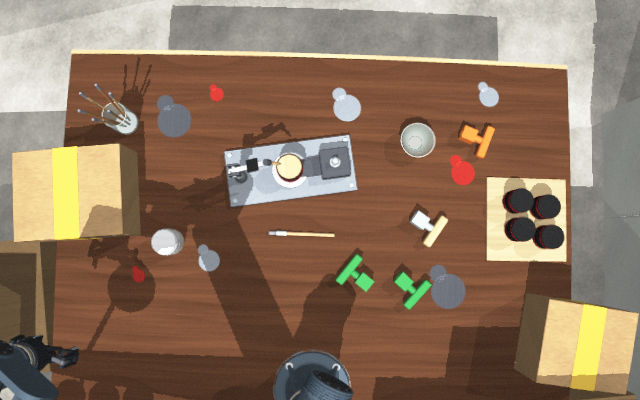

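View pics/sc1.png

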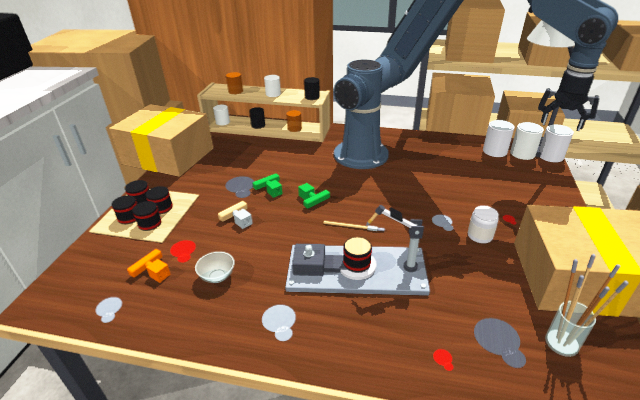

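The top view shows four T-shaped things. Two are green, at (355,272) and (412,289), and one is orange, at (480,138). The fourth has a steel hub and a wooden bar, at (428,227), and it alone fits the description. The stand is at (290,170), with the drive box and shaft at about (335,161). I'll confirm the handle in an enlarged crop, together with the shaft.

```bash
python3 -c "
from h import *
crop('top1',385,190,465,260,5,'a');crop('top1',300,130,380,200,5,'b')
cv2.imwrite('pics/ab.png',np.hstack([cv2.imread('pics/a.png'),cv2.imread('pics/b.png')]))
print('hub',at('top1',421,220,.036),'bar',at('top1',434,230,.030),'shaft',at('top1',335,161,.084))
print('plate corners',[at('top1',u,v,.018) for u,v in((224,152),(349,136),(357,190),(231,207))])
print('pot',at('top1',289,167,.09),'bowl',at('top1',418,140,.02),'tin',at('top1',167,242,.05))
"
```

```text
hub [ 0.4758 -0.2928  0.036 ] bar [ 0.4489 -0.3313  0.03  ] shaft [ 0.6268 -0.0471  0.084 ]
plate corners [array([0.6543, 0.2649, 0.018 ]), array([ 0.7102, -0.0882,  0.018 ]), array([ 0.5565, -0.1139,  0.018 ]), array([0.499 , 0.2386, 0.018 ])]
pot [0.6062 0.0759 0.09  ] bowl [ 0.7047 -0.2859  0.02  ] tin [0.3963 0.406  0.05  ]
```

View pics/ab.png

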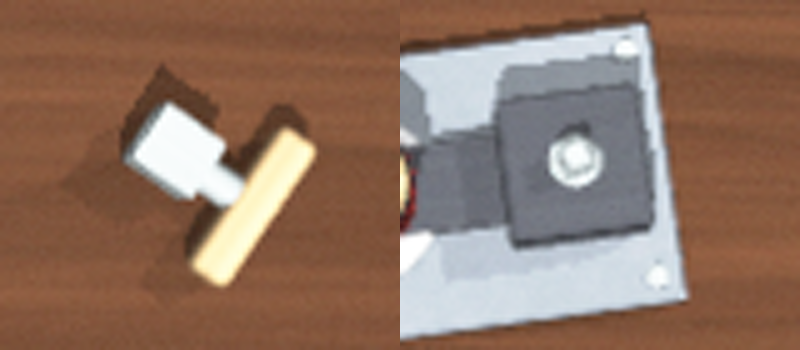

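The crop confirms it: steel hub at crop (177,148), so px (420,220), and wooden bar centred at px (436,231). Next I'll work out the move and the yaw.

```bash
python3 -c "
from h import *
hub=at('top1',420.4,219.6,.036);e1=at('top1',445.4,218,.03);e2=at('top1',427.4,245,.03);b=(e1+e2)/2
zd=b[:2]-hub[:2];print(hub,e1,e2,b,np.linalg.norm(zd),np.linalg.norm(e1-e2))
print('z dir',np.degrees(np.arctan2(zd[1],zd[0])),'bar dir',np.degrees(np.arctan2(*(e1-e2)[[1,0]])))
s=sense();R=Ro.from_euler('xyz',s['ee_rot'],degrees=True).as_matrix();print(R.round(3))
print('tool y dir',np.degrees(np.arctan2(R[1,1],R[0,1])))
print('cam offset',np.array(L('wr1')['T'])[:3,3]-s['position'])
"
```

```text
[ 0.4768 -0.2911  0.036 ] [ 0.4833 -0.3635  0.03  ] [ 0.4067 -0.3131  0.03  ] [ 0.445  -0.3383  0.03  ] 0.05691291593302874 0.09169362027971194
z dir -123.9692845140261 bar dir -33.34345481839938
[[-0.001  0.238  0.971]
 [-0.002  0.971 -0.238]
 [-1.    -0.002 -0.   ]]
tool y dir 76.20506018243405
cam offset [-0.06546699  0.01578463 -0.03028929]
```

```bash
python3 -m creep '[[300,-250,0,-10,1],[300,-250,0,-20,1],[300,-250,0,-20,1],[300,-250,0,-20,1],[300,-250,0,-20,1],[300,-250,0,-20,1],[300,-250,0,-20,1],[300,-250,0,-20,1],[300,-250,0,-20,1],[300,-250,0,-20,1]]'; python3 -m creep '[[-4,-695,0,0,1],[-4,-695,0,0,1],[-4,-695,0,0,1],[-4,-695,0,0,1],[-4,-695,0,0,1],[-4,-695,0,0,1],[-4,-695,0,0,1],[-4,-695,0,0,1],[-4,-695,0,0,1],[-4,-695,0,0,1],[-4,-695,0,0,1],[-4,-695,0,0,1],[-4,-695,0,0,1],[-4,-695,0,0,1],[-4,-695,0,0,1],[-4,-695,0,0,1],[-4,-695,0,0,1],[-4,-695,0,0,1],[-4,-695,0,0,1],[-4,-695,0,0,1]]'; python3 -c "
from h import *
s=snap('wrist','wr2');print(s['position'],s['ee_rot'])
print('pred hub,bar',proj('wr2',[[.4768,-.2911,.036],[.445,-.3383,.03]]))"
```

```text
clock: 0.98
position: [0.453, 0.3537, 0.4046]
ee_rot: [12.0, 89.8, -22.0]
ft_force: [0.2, 1.0, -0.3]
opening: 0.0853
clock: 2.65
position: [0.4446, -0.3374, 0.4041]
ee_rot: [155.4, 89.9, 121.6]
ft_force: [-0.3, 0.4, -0.5]
opening: 0.0856
[ 0.44461954 -0.33735779  0.40412295] [155.40871593  89.85803407 121.59125696]
pred hub,bar [[371.4 175.3]
 [313.1 174. ]]
```

View pics/wr2.png

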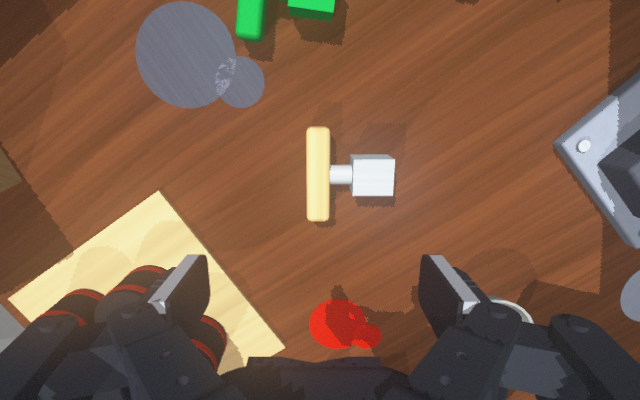

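```bash
python3 -c "
from h import *
z=.03
c=(at('wr2',318,127,z)+at('wr2',318,220.5,z))/2;e=at('wr2',318,127,z)-at('wr2',318,220.5,z)
w=at('wr2',307,173.5,z)-at('wr2',329,173.5,z)
hub=at('wr2',373.5,178,.036);hz=at('wr2',394,178,.036)
print('bar',c,'len',np.linalg.norm(e),'w',np.linalg.norm(w),'dir',np.degrees(np.arctan2(e[1],e[0])))
print('hub',hub,'open face',hz,np.linalg.norm(hub-c),np.linalg.norm(hz-c))
s=sense();R=Ro.from_euler('xyz',s['ee_rot'],degrees=True).as_matrix();print('tool y',R[:,1],np.degrees(np.arctan2(R[1,1],R[0,1])))
u=e/np.linalg.norm(e)
for k in(.031,-.031):
  g=c+u*k;g[2]=0;print(k,'grasp',g,'shift mm',(g-s['position'])*1000)
g=s['position']+R[:,0]*.155;print('grasp pt',g,'tilt',R[:,0])
"
```

```text
bar [ 0.4489  -0.33505  0.03   ] len 0.09441001006249286 w 0.021827734651126793 dir 146.36042815381944
hub [ 0.4802 -0.2908  0.036 ] open face [ 0.4914 -0.2741  0.036 ] 0.05453212356033827 0.0745463111092695
tool y [0.55568427 0.83139293 0.00088229] 56.24212627557179
0.031 grasp [ 0.4230913  -0.31787703  0.        ] shift mm [ -21.68575084   18.87675747 -404.27645119]
-0.031 grasp [ 0.4747087  -0.35222297  0.        ] shift mm [  29.93165707  -15.4691768  -404.27645119]
grasp pt [ 0.44459251 -0.33646596  0.24927683] tilt [-0.00119057  0.00185697 -0.99999757]
```

```bash
python3 -c "
from h import *
print([at('wr2',u,v,.01) for u,v in((285,350),(160,192),(245,300))])"
python3 -m creep '[[30,-15,0,0,0.2],[30,-15,-40,0,0.2],[30,-15,-80,0,0.2],[30,-15,-120,0,0.2],[30,-15,-160,0,0.2],[30,-15,-160,0,0.2],[30,-15,-160,0,0.2],[30,-15,-160,0,0.2]]' 20
python3 -c "
from h import *
s=snap('wrist','wr3');print(s['position'],s['ee_rot'],s['opening'])
print(proj('wr3',[[.4489,-.33505,.03]]))"
```

```text
[array([ 0.6101, -0.4903,  0.01  ]), array([ 0.3734, -0.4871,  0.01  ]), array([ 0.5279, -0.4894,  0.01  ])]
clock: 3.37
position: [0.4759, -0.3527, 0.2467]
ee_rot: [-12.2, 89.8, -45.9]
ft_force: [0.2, -0.4, 0.1]
opening: 0.0518
[ 0.47588442 -0.35272527  0.24668492] [-12.21625177  89.8432137  -45.93874408] 0.051808130855720426
[[313.8 168.6]]
```

View pics/wr3.png

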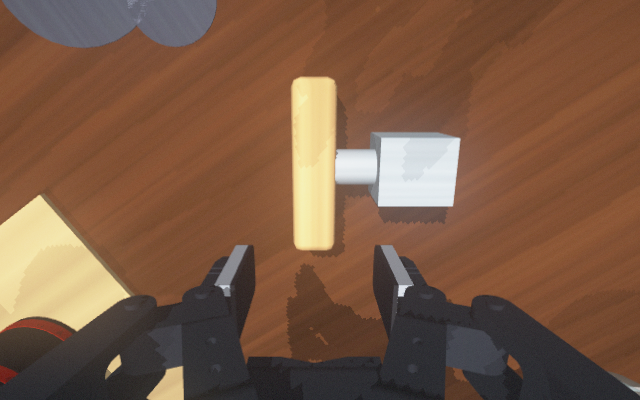

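```bash
python3 -m creep '[[0,0,-35,0,0.2],[0,0,-70,0,0.2],[0,0,-70,0,-0.33],[0,0,-70,0,-0.33],[0,0,-70,0,-0.33],[0,0,-70,0,-0.36],[0,0,-70,0,-0.36]]' 20
python3 -m creep '[[0.6,0.9,3,0,-0.36],[1.2,1.8,6,0,-0.36],[1.8,2.7,9,0,-0.36],[2.4,3.6,12.6,0,-0.36],[2.4,3.6,12.6,0,-0.36],[2.4,3.6,12.6,0,-0.36]]'
python3 -c "
from h import *
s=snap('wrist','wr4');print(s['position'],s['opening'])
print(proj('wr4',[[.4489,-.33505,.03],[.4914,-.2741,.036]]))"
```

```text
clock: 4.0
position: [0.4757, -0.3537, 0.1777]
ee_rot: [-13.4, 89.7, -47.2]
ft_force: [-0.4, -0.1, 0.5]
opening: 0.0273
clock: 4.5
position: [0.4776, -0.3496, 0.1878]
ee_rot: [-21.6, 89.9, -55.4]
ft_force: [-0.5, -0.8, 0.7]
opening: 0.0275
[ 0.47763695 -0.34964723  0.18779405] 0.02746399590394632
[[304.1 198.9]
 [509.1 207.2]]
```

View pics/wr4.png

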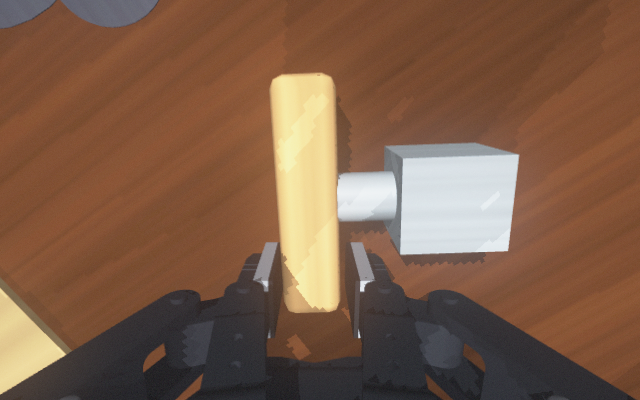

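The bar sits between the pads at (310,190), but a loose jaw didn't lift it. I'll clamp it, lift slightly, then loosen so that the hub droops.

```bash
python3 -m creep '[[0,0,-12,0,-0.36],[0,0,-12,0,-0.36],[0,0,-12,0,-0.5],[0,0,-12,0,-0.6],[0,0,-12,0,-0.6],[0,0,-12,0,-0.6]]' 20
python3 -m creep '[[0,0,4,0,-0.6],[0,0,8,0,-0.6],[0,0,12,0,-0.6],[0,0,12,0,-0.6],[0,0,12,0,-0.6]]'
python3 -c "
from h import *
s=snap('wrist','wr5');print(s['position'],s['opening'],s['ft_force'],s['wrist_torque'])"
python3 -m creep '[[0,0,0,0,-0.40],[0,0,0,0,-0.40],[0,0,0,0,-0.39],[0,0,0,0,-0.39]]'
python3 -c "
from h import *
s=snap('wrist','wr6');print(s['position'],s['opening'],s['ft_force'],s['wrist_torque'])
a=cv2.imread('pics/wr5.png')[60:320,240:560];b=cv2.imread('pics/wr6.png')[60:320,240:560]
cv2.imwrite('pics/w56.png',np.hstack([a,b]))"
```

```text
clock: 5.05
position: [0.4773, -0.3493, 0.175]
ee_rot: [160.6, 90.0, 126.8]
ft_force: [0.6, -0.2, -2.9]
opening: 0.0237
clock: 5.47
position: [0.4776, -0.3496, 0.188]
ee_rot: [-12.2, 89.9, -46.0]
ft_force: [-0.5, 1.2, -2.3]
opening: 0.0237
[ 0.47757771 -0.3496257   0.18800164] 0.023722522593084706 [-0.48316416  1.18828538 -2.34929439] [-0.11662436 -0.01446966 -0.02900962]
clock: 5.85
position: [0.4774, -0.3494, 0.1874]
ee_rot: [12.3, 90.0, -21.5]
ft_force: [0.5, -0.2, 0.7]
opening: 0.0258
[ 0.47744718 -0.3494403   0.18737724] 0.025830035222512416 [ 0.52392407 -0.17049919  0.6839635 ] [0.00506825 0.00775784 0.00941946]
```

View pics/w56.png

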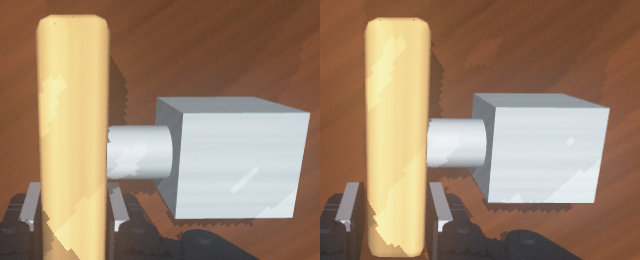

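Left panel: clamped, the whole handle lifts level. Right panel: loosened, it just drops flat. Since the tool can't tip, I'll use the fixed plate's end edge as a step. I'll carry the handle clamped by its bar, catch the hub's lower edge on the plate edge, and swing the hub under the bar.

```bash
python3 -m creep '[[0,0,-12,0,-0.4],[0,0,-12,0,-0.6],[0,0,-12,0,-0.6],[0,0,-12,0,-0.6],[0,0,10,0,-0.6],[0,0,30,7,-0.6],[30,30,50,14,-0.6],[60,60,50,21,-0.6],[90,90,50,28,-0.6],[120,120,50,35,-0.6],[154,146,50,43,-0.6],[154,146,50,43,-0.6],[154,146,50,43,-0.6],[154,146,25,43,-0.6],[154,146,0,43,-0.6],[154,146,0,43,-0.6]]' 20
python3 -c "
from h import *
s=snap('wrist','wr7');snap('scene','sc2');R=Ro.from_euler('xyz',s['ee_rot'],degrees=True).as_matrix();print(s['position'],s['opening'],s['ft_force'],s['wrist_torque'],np.degrees(np.arctan2(R[1,1],R[0,1])))
crop('sc2',160,190,340,320,2.4,'c2')
a=cv2.imread('pics/c2.png');b=cv2.resize(cv2.imread('pics/wr7.png'),(480,300))
cv2.imwrite('pics/v7.png',np.vstack([cv2.resize(a,(416,300)),cv2.resize(b,(416,260))]))"
```

```text
clock: 7.23
position: [0.6278, -0.2034, 0.1816]
ee_rot: [146.7, 89.3, 155.8]
ft_force: [-2.0, 1.2, -2.1]
opening: 0.024
[ 0.62783555 -0.20342545  0.18162173] 0.02397409746705423 [-1.97710588  1.20818736 -2.05472988] [-0.07459205 -0.05040907  0.00791922] 99.07826155474025
```

View pics/v7.png

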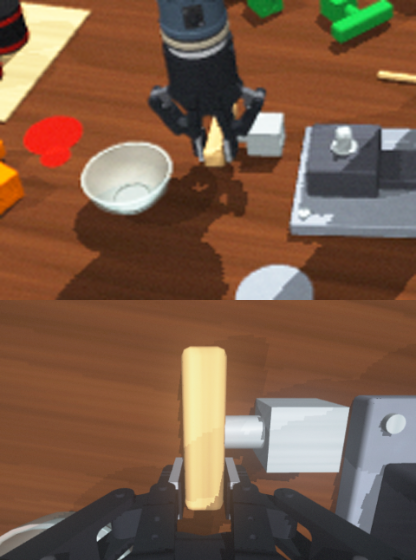

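```bash
python3 -m creep '[[0,0,5,0,-0.6],[0,0,5,0,-0.6],[-1.6,10,5,0,-0.6],[-2.6,16,5,0,-0.6],[-2.6,16,5,0,-0.6]]'
python3 -m creep '[[-0.5,3,0,0,-0.6],[-1,6,0,0,-0.6],[-1,6,0,0,-0.6]]'
python3 -m creep '[[-0.5,3,0,0,-0.6],[-0.5,3,0,0,-0.6],[-0.5,3,0,0,-0.6]]'
```

```text
clock: 7.75
position: [0.6283, -0.1855, 0.193]
ee_rot: [122.6, 89.9, 131.9]
ft_force: [-0.8, 0.6, -0.9]
opening: 0.0233
clock: 8.0
position: [0.6277, -0.1806, 0.1923]
ee_rot: [131.8, 90.0, 141.0]
ft_force: [-0.1, -0.2, -2.0]
opening: 0.0235
clock: 8.25
position: [0.6273, -0.1783, 0.1922]
ee_rot: [157.7, 90.0, 166.9]
ft_force: [0.7, 0.5, -1.5]
opening: 0.0235
```

```bash
python3 -m creep '[[1.6,-10,0,0,-0.6],[1.6,-10,-5,0,-0.6],[1.6,-10,-5,0,-0.6],[0,0,-5,0,-0.6],[0,0,-5,0,-0.6]]'
python3 -m creep '[[-0.3,2,0,0,-0.6],[-0.6,4,0,0,-0.6],[-0.6,4,0,0,-0.6]]'
python3 -m creep '[[-0.3,2,0,0,-0.6],[-0.6,4,0,0,-0.6],[-0.6,4,0,0,-0.6]]'
```

```text
clock: 8.67
position: [0.6271, -0.1773, 0.1871]
ee_rot: [108.3, 90.0, 117.5]
ft_force: [1.3, -0.5, -2.2]
opening: 0.0237
clock: 8.92
position: [0.6271, -0.1758, 0.1878]
ee_rot: [-79.7, 89.7, -70.3]
ft_force: [-1.1, -7.4, -3.1]
opening: 0.0233
clock: 9.17
position: [0.6273, -0.1744, 0.1885]
ee_rot: [-74.0, 89.3, -64.4]
ft_force: [-1.2, -14.2, -2.4]
opening: 0.0236
```

```bash
python3 -m creep '[[-0.1,0.8,2.5,0,-0.46],[-0.3,1.6,5,0,-0.44],[-0.4,2.5,7.5,0,-0.42],[-0.6,3.5,10,0,-0.4],[-0.7,4.3,12.5,0,-0.39],[-0.7,4.3,12.5,0,-0.39]]'
python3 -c "
from h import *
s=snap('wrist','wr8');snap('scene','sc3');print(s['position'],s['opening'],s['ft_force'],s['wrist_torque'])
crop('sc3',200,190,340,290,3,'c3')
a=cv2.imread('pics/c3.png');b=cv2.resize(cv2.imread('pics/wr8.png')[60:330,200:600],None,fx=1.05,fy=1.05)
cv2.imwrite('pics/v8.png',np.vstack([a,b]) if a.shape[1]==b.shape[1] else np.vstack([a,cv2.resize(b,(a.shape[1],283))]))"
```

```text
clock: 9.67
position: [0.628, -0.1705, 0.2021]
ee_rot: [-57.8, 89.1, -48.4]
ft_force: [1.5, -13.7, -4.8]
opening: 0.0265
[ 0.62800456 -0.17052489  0.20209483] 0.026543224333035166 [  1.53981311 -13.73671353  -4.83317148] [-2.77683311 -0.52362475  0.20259028]
```

View pics/v8.png

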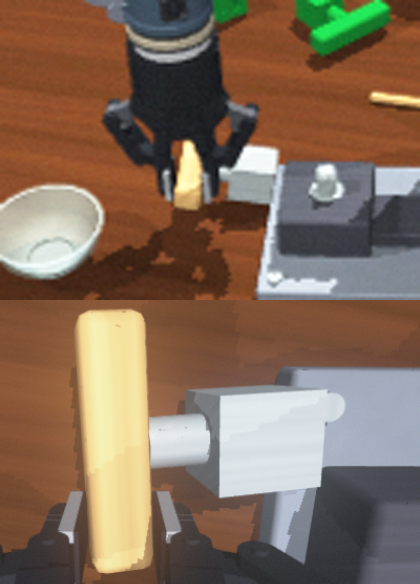

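The hub is dipping as intended: the contact holds at 14 N and the jaws have widened to 26.5 mm. I'll continue the arc.

```bash
python3 -m creep '[[-0.2,1.2,2.4,0,-0.375],[-0.4,2.4,4.8,0,-0.36],[-0.6,3.7,7.2,0,-0.345],[-0.8,5,9.6,0,-0.33],[-1,6.3,11.6,0,-0.315],[-1,6.3,11.6,0,-0.315]]'
python3 -m creep '[[-0.3,1.6,2,0,-0.305],[-0.5,3.2,4,0,-0.295],[-0.8,4.9,6,0,-0.285],[-1.1,6.6,8.2,0,-0.275],[-1.3,8.2,10.4,0,-0.265],[-1.3,8.2,10.4,0,-0.265]]'
```

```text
clock: 10.27
position: [0.6281, -0.1648, 0.2152]
ee_rot: [-52.5, 88.8, -43.1]
ft_force: [3.3, -15.0, 2.5]
opening: 0.029
clock: 10.77
position: [0.6279, -0.1574, 0.227]
ee_rot: [-50.3, 88.5, -40.9]
ft_force: [4.7, -16.1, 5.6]
opening: 0.0314
```

```bash
python3 -m creep '[[-0.3,2,1.8,0,-0.255],[-0.6,4,3.6,0,-0.245],[-1,6,5.3,0,-0.235],[-1.3,8,7,0,-0.225],[-1.6,10,8.8,0,-0.22],[-1.6,10,8.8,0,-0.22]]'
python3 -c "
from h import *
s=snap('wrist','wr9');snap('scene','sc4');print(s['position'],s['opening'],s['ft_force'],s['wrist_torque'])
crop('sc4',200,180,340,280,3,'c4')
a=cv2.imread('pics/c4.png');b=cv2.imread('pics/wr9.png')[60:330,200:600]
cv2.imwrite('pics/v9.png',np.vstack([a,cv2.resize(b,(420,283))]))"
```

```text
clock: 11.27
position: [0.628, -0.1481, 0.2377]
ee_rot: [-46.1, 88.1, -36.7]
ft_force: [6.4, -17.3, 10.9]
opening: 0.0331
[ 0.62802396 -0.14806402  0.23774274] 0.033146228426573526 [  6.39223877 -17.33311403  10.89285299] [-3.23134427 -1.12670517  0.18524022]
```

View pics/v9.png

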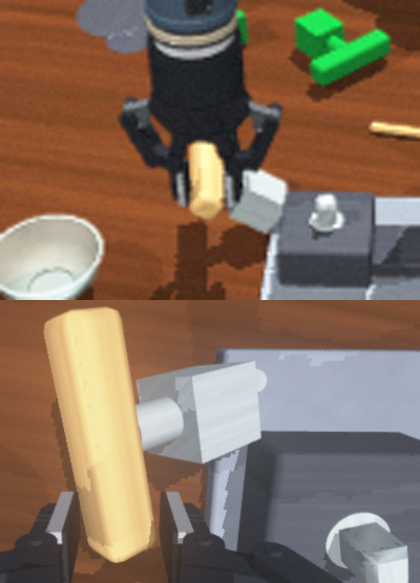

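The bar has turned about 40°. In the lower panel the hub's corner is near the drive box, and the bar has yawed slightly. I'll clamp harder, back off, shift sideways clear of the box, and resume on the plate edge.

```bash
python3 -m creep '[[0,0,0,0,-0.3],[0,0,0,0,-0.45],[0,0,0,0,-0.6],[0,-2,1,0,-0.6],[0.6,-5,2,0,-0.6],[1.2,-10,4,0,-0.6],[2.5,-20,6,0,-0.6],[2.5,-20,6,0,-0.6]]' 40
python3 -c "
from h import *
s=snap('wrist','wr10');snap('scene','sc5');print(s['position'],s['opening'],s['ft_force'],s['wrist_torque'])
for n in('wr9','wr10'):
  i=cv2.cvtColor(cv2.imread(f'pics/{n}.png'),cv2.COLOR_BGR2HSV)[50:360,200:430]
  m=cv2.inRange(i,(15,60,150),(32,255,255));c=max(cv2.findContours(m,0,2)[0],key=cv2.contourArea);print(n,cv2.minAreaRect(c))
crop('sc5',200,180,340,280,3,'c5')"
```

```text
clock: 12.03
position: [0.6243, -0.1631, 0.2374]
ee_rot: [-29.7, 89.9, -20.6]
ft_force: [0.3, -0.0, -1.8]
opening: 0.0269
[ 0.62427053 -0.16306618  0.23740852] 0.026870161764994738 [ 0.29299766 -0.02684585 -1.77284165] [-0.03541439 -0.09892326 -0.02454656]
wr9 ((98.75, 137.75), (244.9490509033203, 75.30859375), 78.69007110595703)
wr10 ((105.48367309570312, 132.80059814453125), (238.56959533691406, 70.38984680175781), 87.91743469238281)
```

```bash
python3 -c "
from h import *
a=cv2.imread('pics/c5.png');b=cv2.imread('pics/wr10.png')[60:330,200:600]
cv2.imwrite('pics/v10.png',np.vstack([a,cv2.resize(b,(420,283))]))"
```

```text
(no output)
```

View pics/v10.png

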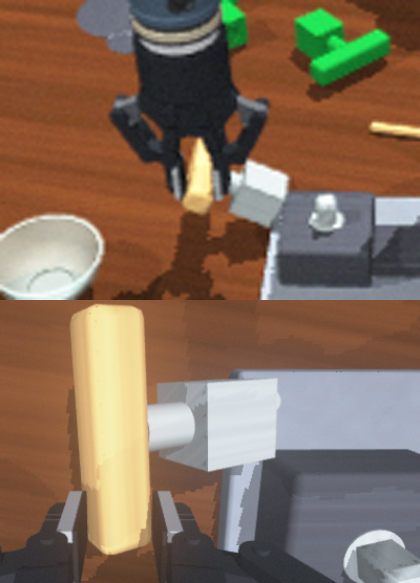

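It slid back to about 20° when squeezed, since it was still under 45°. I'll back off, shift clear of the box, lower it to the plate edge and swing it well past 45° before squeezing.

```bash
python3 -m creep '[[0,-5,0,0,-0.6],[-4,-16,0,0,-0.6],[-11.5,-16,-5,0,-0.6],[-11.5,-16,-16,0,-0.6],[-11.5,-16,-26,0,-0.6],[-11.5,-16,-26,0,-0.6],[-12.5,-10,-26,0,-0.6],[-12.5,-10,-26,0,-0.6]]'
python3 -m creep '[[-0.5,3,0,0,-0.6],[-1,6,0,0,-0.6],[-1,6,0,0,-0.6]]' 30
python3 -m creep '[[-0.5,3,0,0,-0.6],[-1,6,0,0,-0.6],[-1,6,0,0,-0.6]]' 25
```

```text
clock: 12.8
position: [0.6124, -0.1732, 0.211]
ee_rot: [-74.4, 89.6, -65.0]
ft_force: [-0.6, -8.7, -0.3]
opening: 0.0239
clock: 13.05
position: [0.6126, -0.1704, 0.2122]
ee_rot: [-70.6, 89.0, -61.0]
ft_force: [0.2, -19.4, 0.4]
opening: 0.0236
clock: 13.3
position: [0.6137, -0.1671, 0.2138]
ee_rot: [-62.9, 88.5, -53.1]
ft_force: [2.1, -25.6, 1.4]
opening: 0.0235
```

```bash
python3 -m creep '[[1,-12,0,0,-0.6],[4,-35,0,0,-0.6],[4,-35,0,0,-0.6],[4,-35,-5,0,-0.6],[4,-35,-10,0,-0.6],[4,-35,-12,0,-0.6],[4,-35,-12,0,-0.6]]' 20
python3 -c "
from h import *
s=snap('wrist','wr11');snap('scene','sc6')
for n in('wr5','wr7','wr10','wr11'):
  i=cv2.cvtColor(cv2.imread(f'pics/{n}.png'),cv2.COLOR_BGR2HSV)[50:360,200:430]
  m=cv2.inRange(i,(15,60,150),(32,255,255));c=max(cv2.findContours(m,0,2)[0],key=cv2.contourArea);print(n,cv2.minAreaRect(c))"
python3 -m creep '[[0,0,-3,0,-0.6],[0,0,-6,0,-0.6],[0,0,-6,0,-0.6]]'
```

```text
clock: 13.88
position: [0.6132, -0.1934, 0.1977]
ee_rot: [136.1, 89.9, 145.3]
ft_force: [0.3, -1.2, 1.5]
opening: 0.0238
wr5 ((112.5, 156.0), (264.0, 73.0), 90.0)
wr7 ((113.5, 147.0), (252.0, 69.0), 90.0)
wr10 ((105.48367309570312, 132.80059814453125), (238.56959533691406, 70.38984680175781), 87.91743469238281)
wr11 ((111.5, 125.5), (237.0, 65.0), 90.0)
clock: 14.23
position: [0.6134, -0.1944, 0.1921]
ee_rot: [143.3, 90.0, 152.5]
ft_force: [0.1, -2.4, 3.4]
opening: 0.0238
```

```bash
python3 -m creep '[[0,0,4,0,-0.2],[0,0,4,0,-0.1],[0,0,-6,0,-0.1],[0,0,-10,0,-0.1],[0,0,-10,0,-0.5],[0,0,-10,0,-0.6],[0,0,-10,0,-0.6],[0,0,-10,0,-0.6]]' 25
python3 -m creep '[[4,0.6,3,0,-0.6],[4,0.6,3,0,-0.6],[2.5,10,3,0,-0.6],[2.5,10,3,0,-0.6]]'
python3 -m creep '[[-0.5,3,0,0,-0.6],[-1,6,0,0,-0.6],[-1,6,0,0,-0.6]]' 20
```

```text
clock: 14.9
position: [0.6135, -0.1946, 0.1823]
ee_rot: [136.7, 90.0, 145.9]
ft_force: [-0.0, -0.2, -1.5]
opening: 0.0234
clock: 15.23
position: [0.6155, -0.183, 0.1856]
ee_rot: [125.8, 89.9, 135.1]
ft_force: [-1.3, 0.5, -1.7]
opening: 0.0238
clock: 15.48
position: [0.6151, -0.1786, 0.1858]
ee_rot: [-72.8, 89.9, -63.5]
ft_force: [-0.1, -1.8, -2.3]
opening: 0.0234
```

```bash
python3 -m creep '[[0.8,-5,0,0,-0.6],[0.8,-5,5,0,-0.6],[0.8,-5,9,0,-0.6],[0,0,9,0,-0.6],[0,0,9,0,-0.6]]' 20
python3 -m creep '[[-0.3,2,0,0,-0.6],[-0.6,4,0,0,-0.6],[-0.6,4,0,0,-0.6]]'
```

```text
clock: 15.9
position: [0.6154, -0.1785, 0.1955]
ee_rot: [-37.2, 89.9, -28.0]
ft_force: [1.9, -1.1, -1.0]
opening: 0.023
clock: 16.15
position: [0.6156, -0.1769, 0.1959]
ee_rot: [-66.7, 89.5, -57.3]
ft_force: [0.4, -8.9, -0.3]
opening: 0.0234
```

```bash
python3 -m creep '[[-0.3,2,0,0,-0.6],[-0.6,4,0,0,-0.6],[-0.6,4,0,0,-0.6]]'
```

```text
clock: 16.4
position: [0.6157, -0.1754, 0.1965]
ee_rot: [-69.4, 89.1, -59.8]
ft_force: [-0.3, -18.2, 0.2]
opening: 0.0232
```

```bash
python3 -m creep '[[-0.1,0.8,2.5,0,-0.46],[-0.3,1.6,5,0,-0.44],[-0.4,2.5,7.5,0,-0.42],[-0.6,3.5,10,0,-0.4],[-0.7,4.3,12.5,0,-0.39],[-0.9,5.5,15,0,-0.385],[-1.1,6.7,17.3,0,-0.37],[-1.3,8,19.7,0,-0.355],[-1.5,9.3,22,0,-0.34],[-1.7,10.6,24.1,0,-0.325],[-1.7,10.6,24.1,0,-0.325]]'
python3 -m creep '[[-0.3,1.6,2,0,-0.315],[-0.5,3.2,4,0,-0.305],[-0.8,4.9,6,0,-0.295],[-1.1,6.6,8.2,0,-0.285],[-1.3,8.2,10.4,0,-0.275],[-1.6,10.2,12.2,0,-0.265],[-1.9,12.2,14,0,-0.255],[-2.3,14.2,15.7,0,-0.25],[-2.6,16.2,17.4,0,-0.245],[-2.9,18.2,19.2,0,-0.24]]'
python3 -m creep '[[-0.3,2.3,1.4,0,-0.24],[-0.7,4.6,2.8,0,-0.24],[-1.1,6.9,4.2,0,-0.24],[-1.5,9.2,5.6,0,-0.24],[-1.9,11.5,7,0,-0.24],[-1.9,11.5,7,0,-0.24]]'
```

```text
clock: 17.32
position: [0.6157, -0.1645, 0.222]
ee_rot: [-51.7, 88.9, -42.3]
ft_force: [3.4, -13.2, 2.9]
opening: 0.0287
clock: 18.15
position: [0.6146, -0.1473, 0.2432]
ee_rot: [-46.6, 88.5, -37.2]
ft_force: [5.7, -14.2, 9.0]
opening: 0.0326
clock: 18.65
position: [0.6139, -0.1363, 0.2519]
ee_rot: [-45.1, 88.1, -35.7]
ft_force: [7.3, -15.2, 12.4]
opening: 0.0325
```

```bash
python3 -m creep '[[-0.4,2.5,1,0,-0.24],[-0.8,5,2,0,-0.24],[-1.2,7.5,3,0,-0.24],[-1.6,10,4,0,-0.24],[-2,12.5,4.8,0,-0.24],[-2,12.5,4.8,0,-0.24]]'
python3 -c "
from h import *
s=snap('wrist','wr12');snap('scene','sc7');print(s['position'],s['opening'],s['ft_force'])
crop('sc7',200,170,340,270,3,'c7')
a=cv2.imread('pics/c7.png');b=cv2.imread('pics/wr12.png')[60:330,200:600]
cv2.imwrite('pics/v12.png',np.vstack([a,cv2.resize(b,(420,283))]))"
```

```text
clock: 19.15
position: [0.6142, -0.1232, 0.2593]
ee_rot: [-37.0, 87.7, -27.7]
ft_force: [10.8, -11.8, 21.4]
opening: 0.0325
[ 0.6142291  -0.12323834  0.25931693] 0.032516348387104016 [ 10.82081842 -11.82658093  21.41140846]
```

```bash
python3 -m creep '[[0,0,3,0,-0.3],[0,0,5,0,-0.4],[0,0,5,0,-0.5],[0,0,5,0,-0.6],[0,0,5,0,-0.6]]' 20
python3 -m creep '[[1,-6,4,0,-0.6],[2,-12,8,0,-0.6],[4,-25,12,0,-0.6],[4,-25,12,0,-0.6]]' 40
python3 -c "
from h import *
s=snap('wrist','wr13');snap('scene','sc8');print(s['position'],s['opening'],s['ft_force'])
crop('sc8',200,150,340,270,3,'c8')
a=cv2.imread('pics/c8.png')
i=cv2.cvtColor(cv2.imread('pics/sc8.png'),cv2.COLOR_BGR2HSV)[150:270,200:340]
for nm,m in(('wood',cv2.inRange(i,(15,60,130),(32,255,255))),('steel',cv2.inRange(i,(0,0,140),(179,45,255)))):
  n,l,st,ce=cv2.connectedComponentsWithStats(m)
  print(nm,[(st[k].tolist(),(ce[k]+[200,150]).round(1)) for k in range(1,n) if st[k,4]>40])
p=s['position'];print('grasp px',proj('sc8',[p-[0,0,.155],p-[0,0,.21]]))"
```

```text
clock: 19.67
position: [0.6132, -0.1225, 0.2636]
ee_rot: [-36.0, 88.0, -26.7]
ft_force: [8.6, -8.4, 20.6]
opening: 0.0244
clock: 20.0
position: [0.6097, -0.1447, 0.2679]
ee_rot: [-42.1, 89.9, -33.0]
ft_force: [-0.5, -0.9, 0.7]
opening: 0.017
[ 0.60973945 -0.14465295  0.26788191] 0.01698264017215225 [-0.46401491 -0.85455811  0.68384398]
wood [([123, 70, 17, 6, 56], array([331.3, 222.6])), ([54, 81, 17, 27, 235], array([261.5, 244.9]))]
steel [([55, 29, 25, 6, 60], array([267.2, 182.1])), ([65, 75, 25, 27, 353], array([278.7, 241.9])), ([88, 95, 7, 25, 86], array([291.4, 257.3])), ([103, 94, 12, 13, 118], array([308.5, 250.6])), ([125, 96, 15, 10, 137], array([332. , 250.1])), ([0, 102, 34, 18, 542], array([216.6, 261.3]))]
grasp px [[272.7 227.3]
 [274.5 243.1]]
```

```bash
python3 -m creep '[[0,0,20,0,-0.3],[0,0,50,0,0],[0,0,90,0,0.2],[6,-40,110,0,0.2],[6,-40,110,0,0.2],[6,-40,110,0,0.2]]' 20
python3 -c "
from h import *
s=snap('wrist','wr14');snap('scene','sc9');snap('top','top2');print(s['position'],s['opening'],s['ft_force'])
crop('sc9',200,160,340,300,3,'c9');crop('top2',330,140,420,220,4,'t9')
a=cv2.imread('pics/c9.png');b=cv2.resize(cv2.imread('pics/t9.png'),(380,338));w=cv2.imread('pics/wr14.png')[20:300,130:530]
M=np.zeros((600,800,3),np.uint8);M[:420,:420]=a;M[:338,420:]=b;M[338:600,426:800]=cv2.resize(w,(374,262))
cv2.imwrite('pics/v14.png',M)"
```

```text
clock: 20.6
position: [0.6155, -0.184, 0.3774]
ee_rot: [-36.2, 89.9, -27.1]
ft_force: [0.1, 0.6, -1.2]
opening: 0.0512
[ 0.61545857 -0.18404615  0.37739225] 0.05115213932115206 [ 0.08225612  0.62519049 -1.20861436]
```

View pics/v14.png

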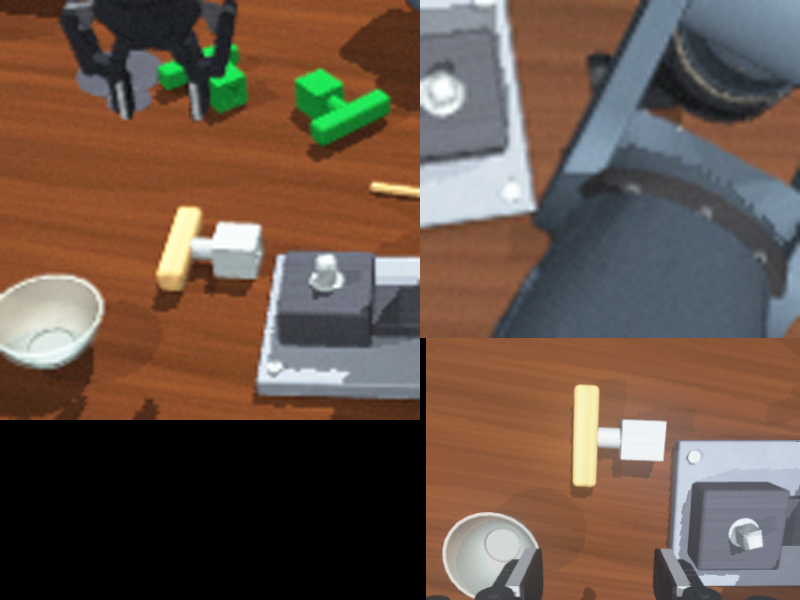

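The handle lies flat again, aligned with the plate end: bar at wrist px (301,124), hub at (363,130). The jaws were too loose, so the bar slid down out of them. I'll redo it with closed jaws, gripping nearer the neck. First I'll measure.

```bash
cat >> h.py <<'E'
def wood(n,u0,v0,u1,v1):
    i=cv2.cvtColor(cv2.imread(f'pics/{n}.png'),cv2.COLOR_BGR2HSV)[v0:v1,u0:u1]
    m=cv2.inRange(i,(15,60,150),(32,255,255));c=max(cv2.findContours(m,0,2)[0],key=cv2.contourArea)
    r=cv2.minAreaRect(c);return (np.array(r[0])+[u0,v0]),r[1],r[2],cv2.boxPoints(r)+[u0,v0]
XS=np.array([.987,.162]);YS=np.array([-.162,.987]);O=np.array([.605,.0754])
def st(p): d=np.array(p)[:2]-O; return (np.array([d@XS,d@YS])*1000).round(1)
E
python3 -c "
from h import *
c,sz,a,b=wood('wr14',230,40,400,220);print(c,sz,a)
w=[at('wr14',*p,.03)[:2] for p in b];s=sense()
C=at('wr14',*c,.03);print('bar',C,'stand',st(C));e=[w[1]-w[0],w[2]-w[1]];print([ (np.linalg.norm(x).round(4),np.degrees(np.arctan2(x[1],x[0])).round(1)) for x in e])
h=at('wr14',362.6,130,.036);o=at('wr14',386.5,130,.036);print('hub',h,st(h),'open',st(o))
g=C[:2]+XS*.026;print('TCP',s['position'],'stand',st(s['position']),'shift to grasp',(g-s['position'][:2])*1000)
R=Ro.from_euler('xyz',s['ee_rot'],degrees=True).as_matrix();print(R[:,0],np.degrees(np.arctan2(R[1,1],R[0,1])))"
```

```text
[300.22919464 123.97796631] (27.303142547607422, 109.66952514648438) 1.6365771293640137
bar [ 0.5697 -0.2043  0.03  ] stand [ -80.2 -270.3]
[(np.float64(0.0951), np.float64(-173.7)), (np.float64(0.0232), np.float64(97.4))]
hub [ 0.5658 -0.1499  0.036 ] [ -75.2 -216. ] open [ -75.1 -195.3]
TCP [ 0.61435456 -0.18170921  0.37444242] stand [ -32.4 -255.3] shift to grasp [-18.9925558  -18.37879139]
[-0.00481781  0.00301818 -0.99998384] 99.21331269034013
```

```bash
python3 -m creep '[[-17,-18,0,0,-0.1],[-17,-18,-40,0,-0.1],[-17,-18,-80,0,-0.1],[-17,-18,-120,0,-0.1],[-17,-18,-150,0,-0.1],[-17,-18,-175,0,-0.1],[-17,-18,-190,0,-0.1],[-17,-18,-196,0,-0.1],[-17,-18,-196,0,-0.1],[-17,-18,-196,0,-0.6],[-17,-18,-196,0,-0.6],[-17,-18,-196,0,-0.6],[-17,-18,-196,0,-0.6]]' 25
python3 -m creep '[[0,0,7,0,-0.6],[0,0,14,0,-0.6],[6,1,14,0,-0.6],[12,2,14,0,-0.6],[12,2,14,0,-0.6],[12,2,14,0,-0.6]]'
python3 -c "
from h import *
s=snap('wrist','wr15');print(st(s['position']),s['ft_force']);print(wood('wr15',200,20,430,360)[:3])"
```

```text
clock: 21.83
position: [0.5985, -0.2008, 0.1817]
ee_rot: [-38.7, 89.9, -29.5]
ft_force: [1.2, 0.3, -2.1]
opening: 0.0234
clock: 22.33
position: [0.6109, -0.1987, 0.1948]
ee_rot: [-40.8, 90.0, -31.6]
ft_force: [0.4, 0.5, -2.1]
opening: 0.0234
[ -38.6 -271.5] [ 0.36587284  0.46070178 -2.11872162]
(array([313.65847778, 208.97784424]), (69.13395690917969, 247.0986328125), 1.50743567943573)
```

```bash
python3 -m creep '[[-1,6,0,0,-0.6],[-2,12,0,0,-0.6],[-2.6,16,0,0,-0.6],[-3.2,19,0,0,-0.6],[-3.2,19,0,0,-0.6]]' 20
python3 -m creep '[[-0.3,2,0,0,-0.6],[-0.6,4,0,0,-0.6],[-0.6,4,0,0,-0.6]]'
```

```text
clock: 22.8
position: [0.6074, -0.1799, 0.1949]
ee_rot: [-70.4, 89.8, -61.0]
ft_force: [0.2, -3.4, -3.9]
opening: 0.0237
clock: 23.05
position: [0.6075, -0.1785, 0.1956]
ee_rot: [-69.5, 89.5, -60.1]
ft_force: [-0.9, -10.8, -3.4]
opening: 0.0233
```

```bash
python3 -m creep '[[-0.3,2,2,0,-0.6],[-0.5,3,4.5,0,-0.6],[-0.7,4,7,0,-0.6],[-0.8,5,9.5,0,-0.6],[-1,6,12.5,0,-0.6],[-1,6,12.5,0,-0.6]]'
python3 -c "
from h import *
s=snap('wrist','wr16');print(st(s['position']));print(wood('wr16',200,20,430,360)[:3])"
```

```text
clock: 23.55
position: [0.6052, -0.1695, 0.2075]
ee_rot: [109.1, 89.9, 118.3]
ft_force: [-1.0, 0.4, -2.4]
opening: 0.0235
[ -39.5 -241.7]
(array([312.5, 207.5]), (247.0, 69.0), 90.0)
```

It slipped over the edge unrotated, so fully closed is too stiff. I'll retry with the jaw widths that turned it before, only slightly tighter, and with a firmer push and more overlap.

```bash
python3 -m creep '[[1,-8,0,0,-0.6],[2.5,-18,0,0,-0.6],[2.5,-18,-8,0,-0.6],[2.5,-18,-16,0,-0.6],[2.5,-18,-16,0,-0.6],[1.6,-11,-16,0,-0.6],[1.3,-9,-16,0,-0.6],[1,-6,-16,0,-0.6],[0.6,-3,-16,0,-0.6],[0.6,-3,-16,0,-0.6]]'
```

```text
clock: 24.43
position: [0.6072, -0.1768, 0.192]
ee_rot: [-78.5, 89.2, -68.8]
ft_force: [-2.1, -17.4, -7.0]
opening: 0.0235
```

```bash
python3 -m creep '[[-0.1,0.8,2.5,0,-0.46],[-0.3,1.6,5,0,-0.44],[-0.4,2.5,7.5,0,-0.42],[-0.6,3.5,10,0,-0.4],[-0.7,4.3,12.5,0,-0.39],[-0.7,4.3,12.5,0,-0.39]]'
python3 -c "
from h import *
s=snap('wrist','wr16');print(st(s['position']));print(wood('wr16',200,20,430,360)[:3])"
```

```text
clock: 24.93
position: [0.6077, -0.1729, 0.2056]
ee_rot: [-62.4, 89.1, -52.9]
ft_force: [0.4, -15.2, -4.7]
opening: 0.0259
[ -37.5 -245.5]
(array([310.44163513, 204.56616211]), (247.45468139648438, 68.55374908447266), 86.42366790771484)
```

```bash
python3 -m creep '[[-0.2,1.2,2.4,0,-0.38],[-0.4,2.4,4.8,0,-0.365],[-0.6,3.7,7.2,0,-0.35],[-0.8,5,9.6,0,-0.335],[-1,6.3,11.6,0,-0.325],[-1,6.3,11.6,0,-0.325]]'
python3 -c "
from h import *
s=snap('wrist','wr17');print(st(s['position']));print(wood('wr17',200,20,430,360)[:3])"
python3 -m creep '[[-0.3,1.6,2,0,-0.318],[-0.5,3.2,4,0,-0.311],[-0.8,4.9,6,0,-0.304],[-1.1,6.6,8.2,0,-0.297],[-1.3,8.2,10.4,0,-0.29],[-1.3,8.2,10.4,0,-0.29]]'
python3 -c "
from h import *
s=snap('wrist','wr18');print(st(s['position']));print(wood('wr18',200,20,430,360)[:3])"
```

```text
clock: 25.48
position: [0.6077, -0.167, 0.2186]
ee_rot: [-56.6, 88.9, -47.2]
ft_force: [1.3, -15.7, 0.1]
opening: 0.0291
[ -36.6 -239.7]
(array([305.61380005, 202.36553955]), (245.3163604736328, 70.7547607421875), 85.2363510131836)
clock: 26.03
position: [0.6074, -0.1596, 0.2303]
ee_rot: [-54.3, 88.6, -44.9]
ft_force: [2.5, -17.9, 4.0]
opening: 0.0304
[ -35.7 -232.4]
(array([306.0799942 , 200.05999756]), (242.82049560546875, 73.11483764648438), 81.8698959350586)
```

```bash
python3 -m creep '[[-0.3,1.8,1.9,0,-0.286],[-0.6,3.6,3.8,0,-0.282],[-0.9,5.4,5.7,0,-0.278],[-1.2,7.2,7.6,0,-0.274],[-1.5,9.1,9.4,0,-0.27],[-1.5,9.1,9.4,0,-0.27]]'
python3 -c "
from h import *
s=snap('wrist','wr19');print(st(s['position']));print(wood('wr19',200,20,430,360)[:3])"
python3 -m creep '[[-0.3,2.1,1.5,0,-0.27],[-0.7,4.2,3,0,-0.27],[-1,6.3,4.5,0,-0.27],[-1.4,8.4,6,0,-0.27],[-1.7,10.6,7.5,0,-0.27],[-1.7,10.6,7.5,0,-0.27]]'
python3 -c "
from h import *
s=snap('wrist','wr20');print(st(s['position']));print(wood('wr20',200,20,430,360)[:3])"
```

```text
clock: 26.58
position: [0.6067, -0.1511, 0.2409]
ee_rot: [-52.4, 88.4, -42.9]
ft_force: [2.8, -18.4, 8.6]
opening: 0.0314
[ -35.  -223.8]
(array([302.35999298, 199.02000427]), (239.14353942871094, 75.3775863647461), 81.8698959350586)
clock: 27.13
position: [0.6074, -0.1403, 0.251]
ee_rot: [-42.6, 87.9, -33.2]
ft_force: [7.9, -14.4, 17.2]
opening: 0.0311
[ -32.6 -213.3]
(array([298.77026367, 197.12161255]), (234.2685546875, 77.7607192993164), 80.53767395019531)
```

The reaction force points about 50° up, which is along the open face's normal, so the turn is about 50°. Squeezing now should complete it to upright.

```bash
python3 -m creep '[[-0.3,2,0.5,0,-0.28],[-0.6,4,1,0,-0.3],[-0.9,6,1.5,0,-0.33],[-1.2,8,2,0,-0.36],[-1.2,8,2,0,-0.4],[-1.2,8,2,0,-0.44]]'
python3 -c "
from h import *
s=snap('wrist','wr21');print(st(s['position']));print(wood('wr21',200,20,430,360)[:3])"
```

```text
clock: 27.68
position: [0.6089, -0.1336, 0.2558]
ee_rot: [-40.3, 87.3, -30.9]
ft_force: [10.1, -16.7, 24.5]
opening: 0.0263
[ -30.  -206.9]
(array([307.72351074, 193.00588989]), (231.35635375976562, 79.93888854980469), 77.47119140625)
```

```bash
python3 -m creep '[[0,0,2,0,-0.44],[0.3,-2,4,0,-0.46],[0.3,-2,6,0,-0.48],[0.3,-2,6,0,-0.48]]'
python3 -c "
from h import *
s=snap('wrist','wr22');snap('scene','sc22');print(st(s['position']));print(wood('wr22',200,20,430,360)[:3])
i=cv2.imread('pics/sc22.png');i=cv2.resize(i[185:265,235:315],None,fx=1,fy=1)
h=cv2.cvtColor(i,cv2.COLOR_BGR2HSV)
w=cv2.inRange(h,(15,60,110),(32,255,255))>0;g=(h[...,1]<50)&(h[...,2]>130);d=h[...,2]<70
for r in range(0,80,2):print(''.join('W' if w[r,c] else '#' if g[r,c] else '.' if d[r,c] else ' ' for c in range(80)))"
```

```text
clock: 28.07
position: [0.6063, -0.1335, 0.2596]
ee_rot: [-40.0, 88.0, -30.7]
ft_force: [7.8, -12.7, 21.0]
opening: 0.0247
[ -32.5 -206.4]
(array([305.59944153, 194.64352417]), (228.09576416015625, 77.31692504882812), 85.03025817871094)
     #     #           ..... ################ ........          W           W   
 # # #                ............     ...............                         W
 #       ###          ................................                          
 ##### #####          ................................                          
         ## #          ...............................                          
         #              ..............................                          
                       ...............................                          
                       ................................                         
                       .................................                        
                  ### .................................                         
               #      ...............................
[... 1676 characters left out ...]
                    ###########           ######### 
                                                  #########           ######### 
                                                     ## ###  ###   #############
                                                         #          ############
                                                        ###     ## # ###########
                                                       #### #  #  ###        ###
                                                       ####    #             ###
                                                       ###  ##    #  ## #     # 
                                                      ####                   ###
```

The pixel map shows the hub still beside the bar at roughly 40–45°, with the bar's ridge too low in the pads. I'll lay it back flat along the same path, then regrip with the bar higher in the jaws by resting the hub on the plate's free corner.

```bash
python3 -m creep '[[1,-6,-4,0,-0.46],[2,-12,-9,0,-0.44],[3,-18,-15,0,-0.42],[4,-24,-22,0,-0.42],[5,-30,-32,0,-0.42],[6,-36,-44,0,-0.42],[8,-46,-52,0,-0.44],[8,-50,-52,0,-0.6],[8,-50,-52,0,-0.6]]' 20
python3 -c "
from h import *
s=snap('wrist','wr23');snap('scene','sc23');print(st(s['position']));print(wood('wr23',200,20,430,360)[:3])
i=cv2.imread('pics/sc23.png')[200:280,220:320]
h=cv2.cvtColor(i,cv2.COLOR_BGR2HSV)
w=cv2.inRange(h,(15,60,110),(32,255,255))>0;g=(h[...,1]<50)&(h[...,2]>130);d=h[...,2]<70
for r in range(10,80,2):print(''.join('W' if w[r,c] else '#' if g[r,c] else '.' if d[r,c] else ' ' for c in range(100)))"
```

```text
clock: 28.92
position: [0.6075, -0.179, 0.1992]
ee_rot: [-29.2, 89.9, -20.1]
ft_force: [1.2, -4.0, 1.5]
opening: 0.0232
[ -38.8 -251.5]
(array([314., 192.]), (220.0, 70.0), 90.0)
                        .............................                                               
                        ..............................                                              
                         .............................                                              
                         ..............................                                             
                        ................................                                            
                     ## ...............................  #    . .                                   
                 #     ..................................   ####                                    
                .....    .............................      ...                                     
               .......  ..  .........................      ......                                   
            
[... 1913 characters left out ...]
#######         ...   .....                                    ###   .  ..  . ...... .  ..    
#############     ... ... .. . .                                    #### ............... .... ...   
############   ..................                                   ####  ........... ..  . ........
##########     ..  ...............                                  ####  ..........................
#########  .............. .......                                  ######       .  .    ...... .....
#######  .......................                                   #################################
#####  ........................                                    #################################
```

```bash
python3 -m creep '[[0.6,-4,0,0,-0.3],[0.6,-4,0,0,-0.1],[0.6,-4,-12,0,-0.1],[0.6,-4,-24,0,-0.1],[0.6,-4,-24,0,-0.3],[0.6,-4,-24,0,-0.6],[0.6,-4,-24,0,-0.6],[0.6,-4,-24,0,-0.6],[0.6,-4,-10,0,-0.6],[3,-3,4,0,-0.6],[3,-3,4,0,-0.6],[1,10,4,0,-0.6],[-2,28,4,0,-0.6],[-3.5,40,4,0,-0.6],[-3.5,40,4,0,-0.6],[-3.5,40,1,0,-0.6]]' 25
python3 -m creep '[[0,0,-3,0,-0.6],[0,0,-3,0,-0.6],[0,0,-3,0,-0.6]]'
python3 -c "
from h import *
s=snap('wrist','wr24');print(st(s['position']));print(wood('wr24',200,20,430,360)[:3])"
```

```text
clock: 30.35
position: [0.6032, -0.1365, 0.1994]
ee_rot: [155.9, 89.9, 165.3]
ft_force: [1.0, -0.6, -2.4]
opening: 0.023
clock: 30.6
position: [0.6036, -0.1388, 0.1961]
ee_rot: [161.6, 90.0, 170.8]
ft_force: [-0.6, -0.7, -2.0]
opening: 0.0234
[ -36.1 -211.2]
(array([312.49999237, 195.99996948]), (265.99993896484375, 72.99998474121094), 90.0)
```

```bash
python3 -m creep '[[0,0,-1,0,-0.3],[0,0,-2,0,-0.15],[0,0,-8,0,-0.15],[0,0,-14,0,-0.15],[0,0,-14,0,-0.3],[0,0,-14,0,-0.6],[0,0,-14,0,-0.6],[0,0,-14,0,-0.6]]' 25
python3 -m creep '[[0,0,4,0,-0.6],[2,-14,6,0,-0.6],[5,-30,6,0,-0.6],[8,-48,6,0,-0.6],[8,-48,0,0,-0.6],[8,-48,0,0,-0.6],[8,-48,-5,0,-0.6]]'
python3 -c "
from h import *
s=snap('wrist','wr25');print(st(s['position']));print(wood('wr25',200,20,430,360)[:3])"
```

```text
clock: 31.32
position: [0.6037, -0.1386, 0.1828]
ee_rot: [-57.7, 89.9, -48.5]
ft_force: [-0.0, -2.1, 2.8]
opening: 0.0238
clock: 31.9
position: [0.6113, -0.1873, 0.1774]
ee_rot: [110.8, 90.0, 119.9]
ft_force: [-0.3, -0.1, -1.0]
opening: 0.0232
[ -36.3 -260.3]
(array([312.5, 202. ]), (284.0, 79.0), 90.0)
```

```bash
python3 -m creep '[[-0.8,5,0,0,-0.6],[-1.3,8,0,0,-0.6],[-1.8,10.5,0,0,-0.6],[-2,12,0,0,-0.6],[-2,12,0,0,-0.6]]' 20
```

```text
clock: 32.37
position: [0.6105, -0.1774, 0.1788]
ee_rot: [-75.9, 89.4, -66.3]
ft_force: [-1.3, -13.1, -2.6]
opening: 0.0238
```

```bash
python3 -m creep '[[-0.3,1.8,2.3,0,-0.46],[-0.4,2.6,4.6,0,-0.44],[-0.6,3.5,7,0,-0.42],[-0.7,4.3,9.4,0,-0.4],[-0.8,5,11.7,0,-0.39],[-1,6,13.8,0,-0.38],[-1.2,7,15.8,0,-0.365],[-1.4,8,17.8,0,-0.35],[-1.5,9,19.8,0,-0.335],[-1.6,10,21.8,0,-0.325],[-1.6,10,21.8,0,-0.325]]'
python3 -c "
from h import *
s=snap('wrist','wr26');print(st(s['position']));print(wood('wr26',200,20,430,360)[:3])"
python3 -m creep '[[-0.2,1.2,1.9,0,-0.318],[-0.4,2.4,3.8,0,-0.311],[-0.6,3.6,5.7,0,-0.304],[-0.8,4.8,7.5,0,-0.297],[-1,6,9.3,0,-0.29],[-1.2,7.4,11,0,-0.285],[-1.4,8.8,12.7,0,-0.28],[-1.7,10.2,14.4,0,-0.275],[-1.9,11.6,16,0,-0.27],[-2.1,13,17.6,0,-0.265],[-2.1,13,17.6,0,-0.265]]'
python3 -c "
from h import *
s=snap('wrist','wr27');print(st(s['position']));print(wood('wr27',200,20,430,360)[:3])"
```

```text
clock: 33.28
position: [0.6109, -0.1682, 0.2023]
ee_rot: [-56.0, 89.0, -46.5]
ft_force: [1.9, -14.1, -0.7]
opening: 0.0285
[ -33.7 -241.4]
(array([305.26176453, 197.4029541 ]), (282.4732360839844, 77.4634780883789), 85.60128784179688)
clock: 34.25
position: [0.6093, -0.1565, 0.2207]
ee_rot: [-59.2, 88.8, -49.6]
ft_force: [1.8, -18.0, 1.4]
opening: 0.0314
[ -33.4 -229.6]
(array([300.11948395, 194.73033142]), (277.70623779296875, 81.82056427001953), 83.82982635498047)
```

```bash
python3 -m creep '[[-0.3,1.8,1.6,0,-0.265],[-0.6,3.6,3.2,0,-0.265],[-0.9,5.4,4.8,0,-0.265],[-1.2,7.2,6.4,0,-0.265],[-1.5,9,8,0,-0.265],[-1.9,11.2,9.4,0,-0.265],[-2.3,13.4,10.8,0,-0.265],[-2.6,15.6,12.2,0,-0.265],[-2.6,15.6,12.2,0,-0.265]]'
python3 -c "
from h import *
s=snap('wrist','wr28');snap('scene','sc28');print(st(s['position']));print(wood('wr28',200,20,430,360)[:3])
i=cv2.imread('pics/sc28.png')[190:270,225:325]
h=cv2.cvtColor(i,cv2.COLOR_BGR2HSV)
w=cv2.inRange(h,(15,60,110),(32,255,255))>0;g=(h[...,1]<50)&(h[...,2]>130);d=h[...,2]<70
for r in range(10,70,2):print(''.join('W' if w[r,c] else '#' if g[r,c] else '.' if d[r,c] else ' ' for c in range(100)))"
```

```text
clock: 35.05
position: [0.608, -0.1425, 0.2348]
ee_rot: [-57.4, 88.3, -47.7]
ft_force: [1.5, -22.8, 8.8]
opening: 0.0313
[ -32.3 -215.6]
(array([305.04483795, 192.27650452]), (271.7741394042969, 86.49178314208984), 80.78897094726562)
                               ..............................                                      .
                               ..............................                                  .....
                               ..............................                              ........ 
                               ...............................                         .......      
                              .................................                  . .......          
                          ### ................................ #                                    
                      ##     .................................. ####    .                           
                     .....    .................................                                     
                    .......      .........................
[... 1460 characters left out ...]
                                                       ############  ## #### ############ # ##   
                                                             ########           ########            
                                                                 ##            ##########       ##  
                                                                        #     ############      ##  
#####                                                              #          ############  #####   
#######                                                          ######  #  ##  ##################  
########W                                                        ####                   #  ## # #
```

```bash
python3 -m creep '[[-0.3,2.2,1.4,0,-0.265],[-0.7,4.4,2.8,0,-0.265],[-1.1,6.6,4.1,0,-0.265],[-1.5,8.8,5.4,0,-0.265],[-1.8,11,6.6,0,-0.27],[-2.2,13.3,7.6,0,-0.275],[-2.6,15.6,8.6,0,-0.28],[-2.9,17.9,9.4,0,-0.29]]'
python3 -c "
from h import *
s=snap('wrist','wr29');snap('scene','sc29');print(st(s['position']));print(wood('wr29',200,20,430,360)[:3])
i=cv2.imread('pics/sc29.png')[190:270,225:325]
h=cv2.cvtColor(i,cv2.COLOR_BGR2HSV)
w=cv2.inRange(h,(15,60,110),(32,255,255))>0;g=(h[...,1]<50)&(h[...,2]>130);d=h[...,2]<70
for r in range(24,70,2):print(''.join('W' if w[r,c] else '#' if g[r,c] else '.' if d[r,c] else ' ' for c in range(30,100)))"
```

```text
clock: 35.82
position: [0.6049, -0.12, 0.2445]
ee_rot: [-32.3, 88.8, -23.1]
ft_force: [5.9, -0.7, 13.2]
opening: 0.0306
[ -31.7 -192.8]
(array([306. , 191.5]), (273.0, 88.0), 90.0)
......       ...........................      ......                  
 ..... ....    .......................        ......                  
   .........     .....................      .......                   
    .........    ........ W  .........     .......                    
     .......     .....   WWWWWW ......    .......                   WW
       ........ ......   WWWWWWW................                      
        .............   WWWWWWWWW .............                       
         .............  WWWWWWWWWW............                        
                .......WWWWWWWWWWW..... ##                            
                 ..##..WWWWWWWWWWW# ...#####                          
                 ..## .WWWWWWWWWWW## .. #####                         
                 .. #  WWWWWWWWWW ## ..########                       
                  . # .WWWWWWWWWW ## .. ########                      
                    # .  WWWWWWWW  #   #########                      
                              #### ############                       
                               #########         ################     
                                #######   ###  ## ##########  ## ##   
                                  #####           ########  #         
                                    ###          ##########        #  
                                    ##          ############      ##  
                                     #          ############   ##### .
                                    ##         #   #########  ###     
                                   ###                  ### #    # #
```

```bash
python3 -m creep '[[0,0,2,0,-0.33],[0,0,4,0,-0.4],[0,0,5,0,-0.5],[0,0,6,0,-0.6],[0,0,6,0,-0.6],[0,0,8,0,-0.6]]' 30
python3 -c "
from h import *
s=snap('wrist','wr30');snap('scene','sc30');print(st(s['position']));print(wood('wr30',200,20,430,360)[:3])
i=cv2.imread('pics/sc30.png')[190:270,225:325]
h=cv2.cvtColor(i,cv2.COLOR_BGR2HSV)
w=cv2.inRange(h,(15,60,110),(32,255,255))>0;g=(h[...,1]<50)&(h[...,2]>130);d=h[...,2]<70
for r in range(20,70,2):print(''.join('W' if w[r,c] else '#' if g[r,c] else '.' if d[r,c] else ' ' for c in range(30,100)))"
```

```text
clock: 36.42
position: [0.5997, -0.1174, 0.2457]
ee_rot: [148.5, 89.8, 157.7]
ft_force: [0.2, 0.6, -1.6]
opening: 0.0288
[ -36.5 -189.4]
(array([311.5, 195.5]), (277.0, 85.0), 90.0)
  .....      ..............................      ...                  
  ......       ..........................       ......                
   ..... ...     ......................        ......                 
    ..........     ....................      .......                  
     ..........    ........ WW ........     .......                   
       ....... .  ......  WWWWWWW.......   .......                    
        ...............   WWWWWWW ...............                   WW
          ..............  WWWWWWWW .............                      
           ............. WWWWWWWWWW............                       
                  .... ..WWWWWWWWWW .... ###                          
                   ..# . WWWWWWWWWW## .. ####                         
                   ..##.WWWWWWWWWWW## .. #####                        
                   .. # WWWWWWWWWWW # .. ######                   
[... 151 characters left out ...]
                           #################                      
                                ################                      
                                 #######         #################    
                                  ###### ## #   # ######## # ##  # ## 
                                     ##           ########            
                                     ## .     #  ##########           
                                    ##          ############      ##  
                                     #          ############   ##### .
                                    ##        #    ############# #    
                                   ###                     ######
```

```bash
cat >> h.py <<'E'
def pred(n,p,dz,off=.028):
    B=np.array([*(p[:2]-XS*off),p[2]-.155+dz]);out=-YS
    for t in range(20,100,10):
        c,s_=np.cos(np.radians(t)),np.sin(np.radians(t));z=np.array([*(out*c),s_]);x=np.array([*(-out*s_),c])
        y=np.array([*XS,0])
        q=[B-z*(74-k)/1000+x*a*.018+y*b*.018 for k in(0,40) for a in(-1,1) for b in(-1,1)]
        r=proj(n,q);print(t,'hub box px',r.min(0),r.max(0),'bar',proj(n,[B])[0])
E
python3 -c "
from h import *
s=sense();pred('sc30',s['position'],.009)
i=cv2.imread('pics/sc30.png');h=cv2.cvtColor(i,cv2.COLOR_BGR2HSV);w=cv2.inRange(h[190:270,255:315],(15,60,110),(32,255,255));print(np.array(np.nonzero(w))[::-1].mean(1)+[255,190])
pred('wr30',s['position'],.009)
g=cv2.imread('pics/wr30.png')[90:290:5,310:440:2];H=cv2.cvtColor(g,cv2.COLOR_BGR2HSV)
for r in H:print(''.join('W' if 12<p[0]<33 and p[1]>60 and p[2]>140 else '#' if p[1]<50 and p[2]>150 else '+' if p[1]<60 and p[2]>90 else '.' if p[2]<60 else ' ' for p in r))"
```

```text
20 hub box px [295.  217.7] [314.4 240.1] bar [285.5 223.2]
30 hub box px [293.1 219.7] [313.5 242.9] bar [285.5 223.2]
40 hub box px [291.  221.6] [311.9 245.2] bar [285.5 223.2]
50 hub box px [288.7 223.4] [309.6 247. ] bar [285.5 223.2]
60 hub box px [286.2 225.1] [306.5 248.2] bar [285.5 223.2]
70 hub box px [283.7 226.5] [303.  248.8] bar [285.5 223.2]
80 hub box px [281.3 227.8] [298.9 248.7] bar [285.5 223.2]
90 hub box px [278.9 228.5] [294.5 248.4] bar [285.5 223.2]
[284.33149171 228.9281768 ]
20 hub box px [372.6 152.9] [524.8 275.8] bar [313.5 221.8]
30 hub box px [359.2 149.9] [499.3 267.1] bar [313.5 221.8]
40 hub box px [345.3 147.7] [473.4 259.3] bar [313.5 221.8]
50 hub box px [331.  146.1] [447.6 252.5] bar [313.5 221.8]
60 hub box px [316.6 145. ] [422.1 246.7] bar [313.5 221.8]
70 hub box px [301.3 144.5] [396.8 241.8] bar [313.5 221.8]
80 hub box px [286.  144.5] [371.8 237.9] bar [313.5 221.8]
90 hub box px [271.1 144.8] [355.7 235.2] bar [313.5 221.8]
WWWWWWWWWWWWWWWWWWWWWWW                                          
WWWWWWWWWWWWWWWWWWWWWWW                       
[... 1827 characters left out ...]
++++++++++                              
WWWWWWWWWWWWWWWWWWWW####+++++++++++                   +          
WWWWWWWWWWWWWWWWWWWW +###+++++ +++                               
WWWWWWWWWWWWWWWWWWWW  +#++++++ ++ +                              
WWWWWWWWWWWWWWWWWWWW   +++++++     ++++++++++++++++++++++++++++++
WWWWWWWWWWWWWWWWWWWW   ++++++++      ++++++++++++++++++++++++++++
WWWWWWWWWWWWWWWWWWWW    +#++++#+      +++++++++++++++++++++++++++
WWWWWWWWWWWWWWWWWWWW     +++++++       ++++++++++++++++++++++++++
WWWWWWWWWWWWWWWWWWWW      +++++++        ++++++++++++++++++++++++
WWWWWWWWWWWWWWWWWWWW      +####+++        +++++++++++++++++++++++
WWWWWWWWWWWWWWWWWWWW      ###                 +++++++++++++++++++
```

The wrist pixel map puts the hub's right edge at u≈396, so the handle is clamped at about 70°. That is past its tipping point of 63°. I'll carry it off the plate to open bench, touch down, and open the jaws.

```bash
python3 -m creep '[[3,-20,4,0,-0.6],[7,-45,4,0,-0.6],[12,-74,4,0,-0.6],[12,-74,0,0,-0.6],[12,-74,-12,0,-0.6],[12,-74,-18,0,-0.6],[12,-74,-22,0,-0.6],[12,-74,-22,0,-0.6]]'
python3 -m creep '[[0,0,-3,0,-0.6],[0,0,-3,0,-0.6]]'
```

```text
clock: 37.18
position: [0.6133, -0.1908, 0.2256]
ee_rot: [-5.5, 89.8, 3.7]
ft_force: [0.7, 0.8, 10.5]
opening: 0.0286
clock: 37.35
position: [0.6143, -0.1905, 0.2245]
ee_rot: [-13.8, 89.6, -4.6]
ft_force: [2.2, 1.4, 15.8]
opening: 0.0287
```

```bash
python3 -m creep '[[0,0,3,0,-0.3],[-0.6,4,3,0,-0.25],[-1.3,8,3,0,-0.22],[-2,12,3,0,-0.22],[-2.6,16,3,0,-0.22],[-3.3,20,3,0,-0.22],[-3.9,24,3,0,-0.22],[-4.2,26,3,0,-0.22],[-4.2,26,3,0,-0.22]]' 20
python3 -m creep '[[0,0,0,0,-0.4],[0,0,0,0,-0.6],[0,0,0,0,-0.6],[0,0,0,0,-0.6]]'
python3 -c "
from h import *
s=snap('wrist','wr31');print(st(s['position']));print(wood('wr31',200,20,430,360)[:3]);pred('wr31',s['position'],.007)
g=cv2.imread('pics/wr31.png')[60:300:7,240:440:3];H=cv2.cvtColor(g,cv2.COLOR_BGR2HSV)
for r in H:print(''.join('W' if 12<p[0]<33 and p[1]>60 and p[2]>140 else '#' if p[1]<50 and p[2]>150 else '+' if p[1]<60 and p[2]>90 else '.' if p[2]<60 else ' ' for p in r))"
```

```text
clock: 38.1
position: [0.6079, -0.1652, 0.2244]
ee_rot: [140.8, 89.9, 150.0]
ft_force: [-0.2, 0.7, -0.6]
opening: 0.0334
clock: 38.43
position: [0.6082, -0.1661, 0.2247]
ee_rot: [-31.4, 90.0, -22.3]
ft_force: [0.3, 0.2, 0.2]
opening: 0.0238
[ -35.9 -238.9]
(array([310.5, 195. ]), (280.0, 79.0), 90.0)
20 hub box px [373.  150.7] [523.  271.3] bar [314.8 218.2]
30 hub box px [359.8 147.8] [498.1 263. ] bar [314.8 218.2]
40 hub box px [346.  145.7] [472.7 255.5] bar [314.8 218.2]
50 hub box px [332.  144.1] [447.3 248.8] bar [314.8 218.2]
60 hub box px [317.7 143.1] [422.1 243.2] bar [314.8 218.2]
70 hub box px [302.6 142.6] [397.1 238.5] bar [314.8 218.2]
80 hub box px [287.6 142.6] [372.3 234.7] bar [314.8 218.2]
90 hub box px [272.8 142.9] [356.4 232. ] bar [314.8 218.2]
             WWWWWWWWWWWWWWWWWWWWWWW                               
           WWWWWWWWWWWWWWWWWWWWWWWWWW                              
           WWWWWWWWWWWWWWWWWWWWWWWWWW                              
           WWWWWWWWWWWWWWWWWWWWWWWWWW                              
           WWWWWWWWWWWWWWWWWWWWWWWWWW W       
[... 1361 characters left out ...]
             +++####
             WWWWWWWWWWWWWWWWWWWWWWWW                       +++####
          ++ WWWWWWWWWWWWWWWWWWWWWWW ###                    +++####
          ### WWWWWWWWWWWWWWWWWWWWWW####                   +++#####
         ##+# WWWWWWWWWWWWWWWWWWWWWW ####                  +++#####
        +##++ WWWWWWWWWWWWWWWWWWWWWW #####                 +++#####
       +++##  WWWWWWWWWWWWWWWWWWWWWW  ###++                +++#####
       +++++  WWWWWWWWWWWWWWWWWWWWWW  +#+##+                ++####+
         +#+  WWWWWWWWWWWWWWWWWWWWWW   #+                  ++#####+
          +++ WWWWWWWWWWWWWWWWWWWWWW   +                   ++#+ ...
            + WWWWWWWWWWWWWWWWWWWWWW                      +++......
```

Upright: the hub shows evenly on both sides of the bar, and the clamp reads 24 mm. Now I'll let go and back up, then measure the handle and the shaft.

```bash
python3 -m creep '[[0,0,0,0,-0.3],[0,0,0,0,0.05],[0,0,0,0,0.05],[0,0,20,0,0.05],[0,0,60,0,0.05],[0,0,85,0,0.05],[0,0,85,0,0.05]]'
python3 -c "
from h import *
s=snap('wrist','wr32');print(st(s['position']))
c,sz,a,b=wood('wr32',200,20,450,360);print(c,sz,a);w=[at('wr32',*p,.086)[:2] for p in b];C=np.mean(w,0)
print('bar',C,st(C),[np.linalg.norm(w[i+1]-w[i]).round(4) for i in range(2)],[np.degrees(np.arctan2(*(w[i+1]-w[i])[::-1])).round(1) for i in range(2)])
print('shift',(C-s['position'][:2])*1000)
print('shaft px',proj('wr32',[[.6253,-.048,.084]]))"
```

```text
clock: 39.07
position: [0.61, -0.1665, 0.3155]
ee_rot: [-34.3, 89.3, -25.1]
ft_force: [0.6, 0.2, 0.9]
opening: 0.0449
[ -34.3 -239.6]
[316.81480408 151.9069519 ] (166.096923828125, 44.108829498291016) 88.60282135009766
bar [ 0.575225 -0.172325] [ -69.5 -239.7] [np.float64(0.0234), np.float64(0.0944)] [np.float64(100.6), np.float64(11.7)]
shift [-34.73390948  -5.780024  ]
shaft px [[499.3 266.9]]
```

```bash
python3 -c "
from h import *
g=cv2.imread('pics/wr32.png')[215:300:2,455:545];H=cv2.cvtColor(g,cv2.COLOR_BGR2HSV)
ch=' .:-=+*#%@'
for r in H[...,2]:print(''.join(ch[min(9,int(v)*10//256)] for v in r))
for yaw in range(-40,50,10):
  pass
g=cv2.imread('pics/top1.png')[150:172,322:348];H=cv2.cvtColor(g,cv2.COLOR_BGR2GRAY)
for r in H:print(' '.join('%3d'%v for v in r))"
```

```text
++++++++++++++++++++++++++++++++++++++++++++++++++++++++++++++++++++++++++++++++++++++++==
++++++++++++++++++++++++++++++++++++++++++++++++++++++++++++++++++++++++++++++++++++++++==
++++++++++++++++++++++++++++++++++++++++++++++++++++++++++++++++++++++++++++++++++++++++==
+++++++++++++++++++++++++++++++++++++++++++++++++++++++++++++++++++++++++++++++++++++++===
+++++++++++++++++++++++++++++++++++++++++++++++++++++++++++++++++++++++++++++++++++++++===
+++++++++++++++++++++++++++++++++++++++++++++++++++++++++++++++++++++++++++++++++++++++===
+++++++++++++++++++++++++++++++++++++++++++++++++++++++++++++++++++++++++++++++++++++++===
+++++++++++++++++++++++++++++++++++++++++++++++++++++++++++++++++++++++++++++++++++++=====
+++++++++++++++++++++++++++++++++++++++++++++++++++++++++++++++++++++++++++++++++++++=====
+++++++++++++++++++++++++++++++++++++++++++++++++++++++++++++++++++++++++++++++++++++===++
+++++++++++++++++++++++++++++++++++++++++++++++++++++++++++++++++++++++++++++++++++++=====
+++++++++++++++++++++++++++++++++++++++++++++++++++++++++++++++++++++++++++++++++++++=====
++++++++
[... 4400 characters left out ...]
 109 128 216 236 206 216 226 248 248 233 161 116 116 121 116 115 119 117 118
117 121 119 115 112 107 107 108 107 129 189 228 244 246 243 214 143 116 116 119 120 120 118 121 121 121
117 120 119 111 103 106 108 108 109 116 117 143 157 181 140 116 120 120 121 119 116 118 118 117 115 116
116 117 119 114 112 108 111 115 118 118 121 116 118 118 117 114 116 117 115 115 118 117 119 118 113 118
111 118 118 116 117 116 119 118 116 116 118 115 116 115 118 117 115 117 116 119 118 121 119 122 119 123
110 116 117 118 117 116 118 118 117 120 118 118 114 120 119 117 121 121 120 122 125 126 124 124 122 120
102 115 120 116 120 120 120 121 119 124 121 122 123 123 123 124 124 120 124 122 116 124 119 123 123 122
```

```bash
python3 -c "
from h import *
i=cv2.imread('pics/wr32.png');m=np.zeros(i.shape[:2],np.uint8);m[255:290,484:515]=cv2.inRange(cv2.cvtColor(i[255:290,484:515],cv2.COLOR_BGR2GRAY),222,255)
c=max(cv2.findContours(m,0,2)[0],key=cv2.contourArea)[:,0]
w=np.array([at('wr32',*p,.084)[:2] for p in c.astype(float)])*1000
r=cv2.minAreaRect(w.astype(np.float32));print('wr',r,'stand',st(np.array(r[0])/1000))
i=cv2.imread('pics/top1.png');g=cv2.cvtColor(i,cv2.COLOR_BGR2GRAY)[157:165,332:339]
v,u=np.nonzero(g>225);print('top',at('top1',u.mean()+332,v.mean()+157,.084))
print('expected seat',O-YS*.125)"
```

```text
wr ((630.0015869140625, -46.47690963745117), (13.641834259033203, 11.21563720703125), 24.10239028930664) stand [   4.9 -124.3]
top [ 0.6272 -0.0467  0.084 ]
expected seat [ 0.62525  -0.047975]
```

```bash
python3 -m creep '[[-35,-6,0,1,0.05],[-35,-6,-30,1,0.05],[-35,-6,-60,1,0.05],[-35,-6,-80,1,0.05],[-35,-6,-86,1,0.05],[-35,-6,-86,1,0.05],[-35,-6,-86,1,-0.3],[-35,-6,-86,1,-0.6],[-35,-6,-86,1,-0.6],[-35,-6,-86,1,-0.6]]' 60
python3 -c "
from h import *
s=snap('wrist','wr33');p=s['position'];R=Ro.from_euler('xyz',s['ee_rot'],degrees=True).as_matrix();print(p,R[:,0],np.degrees(np.arctan2(R[1,1],R[0,1])))"
python3 -m creep '[[0,0,30,0,-0.6],[0,0,65,0,-0.6],[0,0,105,0,-0.6],[40,30,130,0,-0.6],[70,60,150,0,-0.6],[98,82,150,0,-0.6],[98,82,150,0,-0.6],[98,82,150,0,-0.6]]'
python3 -c "
from h import *
s=snap('wrist','wr34');p=s['position'];R=Ro.from_euler('xyz',s['ee_rot'],degrees=True).as_matrix();print(p,R[:,0],np.degrees(np.arctan2(R[1,1],R[0,1])))
print(wood('wr34',200,20,430,360)[:3]);q=proj('wr34',[[.627,-.047,.084]])[0];print(q)
u,v=q.astype(int)
g=cv2.imread('pics/wr34.png')[v-30:v+30:2,u-35:u+35];H=cv2.cvtColor(g,cv2.COLOR_BGR2GRAY)
ch=' .:-=+*#%@'
for r in H:print(''.join(ch[min(9,int(x)*10//256)] for x in r))"
```

```text
clock: 39.95
position: [0.5734, -0.1719, 0.2246]
ee_rot: [-37.8, 89.9, -27.5]
ft_force: [0.2, 0.2, -2.2]
opening: 0.0232
[ 0.57339201 -0.17188614  0.2245668 ] [ 1.50515638e-03 -7.84991865e-04 -9.99998559e-01] 100.21176089263774
clock: 40.67
position: [0.6731, -0.087, 0.3751]
ee_rot: [-15.1, 89.7, -4.6]
ft_force: [-0.3, -0.2, -2.0]
opening: 0.0231
[ 0.67314895 -0.08701402  0.37511874] [ 4.80794890e-03 -3.90675399e-04 -9.99988365e-01] 100.44075741698288
(array([314. , 261.5]), (195.0, 72.0), 90.0)
[379.9 141.6]
++++++++++++++++++++++++++++++++++++++++++++++++++++++++++++++++++++++
++=+++++++=++=+++++++++++++++++++++++++++++++++++++++=++++++++++++++++
+====+++=+=+=====+==++==+===+=+====+===========+======================
==+======++=====+====+=+==============================================
=++++===+++=====+==+=++=+++==+===+===============================+====
++++++++++++++++++++++++=++====+++==========+=========================
++++++++++++++++++++++++++++++++++++++++++++++++++++++++=+++=++++=++==
+++++=+++==++++===+=++====++++==========+===========+=================
+=++===+=+===+=++
[... 844 characters left out ...]
++++++*######+=+***#@@@@@@@@@@@@@@@#*%+======================
++++++++++++++==*#####*==+***%@@@@@@@@@@@@%%#*#*+++=+==+===+==========
+++++++++++++====+####*+=+***#@@@@%%#***++*****+======+===============
+++++++++++++++==-=+###*+++******+*******#*+=+==+=++===+==============
+++++++++++++++=======+*#*****#####*#*+=+++=+=++=========+============
+++++++++++++++======-=====+++++++==---=+++++=+=+++==+++=+============
+++++++++++++++++====-=--=-==----=---=-=+==+=+=+=++++==++=============
++++++++++++++++=====---=-=--=-=----====++==+==++=++===+==============
++++++++++++++++=======--=-=-=======+++++++++==+====+=================
++++++++++++++++++=-==========++++=+++++++++++==+++=+++===============
```

```bash
python3 -c "
from h import *
u0,v0=344,111
G=cv2.cvtColor(cv2.imread('pics/wr34.png'),cv2.COLOR_BGR2GRAY).astype(float)
G=cv2.GaussianBlur(G,(0,0),.7)
def W(p):return np.array([at('wr34',x,y,.084)[:2]*1000 for x,y in p])
# left edge: between cols 20..34 find rising through 205 ; bottom edge: falling
L_=[];
for v in range(v0+32,v0+44):
  row=G[v,u0+22:u0+36];k=np.argmax(row>200);f=(200-row[k-1])/(row[k]-row[k-1]);L_.append((u0+22+k-1+f,v))
B_=[]
for u in range(u0+31,u0+43):
  col=G[v0+36:v0+50,u];k=np.argmax(col<200);f=(col[k-1]-200)/(col[k-1]-col[k]);B_.append((u,v0+36+k-1+f))
for n,p in(('left',L_),('bottom',B_)):
  w=W(p);vx,vy,x,y=cv2.fitLine(w.astype(np.float32),cv2.DIST_HUBER,0,.01,.01).ravel();print(n,np.degrees(np.arctan2(vy,vx))%90,(x,y),np.abs((w-[x,y])@[-vy,vx]).max())
m=np.zeros(G.shape,np.uint8);m[v0+26:v0+46,u0+24:u0+44]=(G[v0+26:v0+46,u0+24:u0+44]>225)
c=max(cv2.findContours(m,0,2)[0],key=cv2.contourArea)[:,0];r=cv2.minAreaRect(W(c.astype(float)).astype(np.float32));print(r)
print('flange centre',[at('wr34',u0+31,v0+33,z) for z in(.06,.064)])"
```

```text
left 27.376575 (np.float32(633.64), np.float32(-51.61)) 0.21542972906570737
bottom 25.878006 (np.float32(636.26), np.float32(-44.239998)) 0.17283444306917833
((630.6106567382812, -46.5892448425293), (11.621600151062012, 10.618922233581543), 18.92465591430664)
flange centre [array([ 0.6314, -0.0456,  0.06  ]), array([ 0.631 , -0.0464,  0.064 ])]
```

```bash
python3 -m creep '[[-15,13,0,6,-0.6],[-30,26,0,12,-0.6],[-45,40,0,16,-0.6],[-45,40,-30,16,-0.6],[-45,40,-50,16,-0.6],[-45,40,-57,16,-0.6],[-45,40,-57,16,-0.6],[-45,40,-57,16,-0.6]]'
python3 -c "
from h import *
s=snap('wrist','wr35');snap('scene','sc35');p=s['position'];R=Ro.from_euler('xyz',s['ee_rot'],degrees=True).as_matrix();print(p,R[:,0],np.degrees(np.arctan2(R[1,1],R[0,1])))"
```

```text
clock: 41.38
position: [0.6258, -0.0507, 0.3164]
ee_rot: [151.3, 89.9, 177.4]
ft_force: [0.5, 0.0, -2.1]
opening: 0.0235
[ 0.62583061 -0.05068167  0.31643146] [-1.19657048e-03  5.40269050e-05 -9.99999283e-01] 116.14332123698637
```

```bash
python3 -m creep '[[2.7,3.3,0,0,-0.6],[2.7,3.3,0,0,-0.6],[2.7,3.3,-5,0,-0.6],[2.7,3.3,-9,0,-0.6],[2.7,3.3,-12,0,-0.6],[2.7,3.3,-12,0,-0.6]]'
```

```text
clock: 41.98
position: [0.6285, -0.0465, 0.3036]
ee_rot: [136.7, 89.9, 162.9]
ft_force: [-0.1, -0.2, -1.1]
opening: 0.0233
```

```bash
python3 -m creep '[[0,0,-3,0,-0.6],[0,0,-6,0,-0.6],[0,0,-9,0,-0.6],[0,0,-9,0,-0.6]]'
```

```text
clock: 42.32
position: [0.6286, -0.0465, 0.2948]
ee_rot: [136.9, 89.9, 163.1]
ft_force: [-0.5, 0.6, -2.7]
opening: 0.0231
```

```bash
python3 -m creep '[[0,0,-4,0,-0.6],[0,0,-8,0,-0.6],[0,0,-11,0,-0.6],[0,0,-12,0,-0.6],[0,0,-12,0,-0.6]]'
```

```text
clock: 42.73
position: [0.6287, -0.0466, 0.2844]
ee_rot: [158.2, 90.0, -175.6]
ft_force: [-1.8, -0.8, 3.6]
opening: 0.0232
```

The handle is home: TCP z is 0.2844 against the expected 0.2846, with light contact. I'll release, rise clear and go over the thumb plate.

```bash
python3 -m creep '[[0,0,0,0,-0.3],[0,0,0,0,0.05],[0,0,0,0,0.05],[0,0,30,0,0.05],[0,0,70,0,0.05],[0,0,110,0,0.05],[0,0,110,0,0.05]]'
python3 -c "
from h import *
s=snap('wrist','wr36');snap('scene','sc36');c,sz,a,b=wood('wr36',180,20,470,360);print(s['position'],c,sz,a)
w=[at('wr36',*p,.146)[:2] for p in b];print(np.mean(w,0),[np.linalg.norm(w[i+1]-w[i]).round(4) for i in range(2)],[np.degrees(np.arctan2(*(w[i+1]-w[i])[::-1])).round(1) for i in range(2)])
print(proj('wr36',[[.5941,.1638,.2],[.5963,.1509,.163]]))"
python3 -m creep '[[0,0,40,0,-1],[0,0,70,0,-1],[-10,60,70,0,-1],[-20,120,70,0,-1],[-35,190,70,0,-1],[-35,190,70,0,-1],[-35,210,70,0,-1],[-35,210,70,0,-1]]' 60
python3 -c "
from h import *
s=snap('wrist','wr37');snap('scene','sc37');snap('top','top37');print(s['position'],s['opening'])
q=proj('wr37',[[.5941,.1638,.2]])[0];print(q)
for n in('sc1','top1'):
  q=proj(n,[[.5941,.1638,.2]])[0];print(n,q);u,v=q.astype(int)
  g=cv2.cvtColor(cv2.imread(f'pics/{n}.png'),cv2.COLOR_BGR2GRAY)[v-16:v+16,u-32:u+32]
  for r in g:print(''.join(' .:-=+*#%@'[min(9,int(x)*10//256)] for x in r))"
```

```text
clock: 43.32
position: [0.6313, -0.047, 0.4023]
ee_rot: [-40.4, 89.0, -14.1]
ft_force: [1.4, 0.2, 1.0]
opening: 0.0449
[ 0.63129146 -0.04697661  0.40227289] [320. 196.] (138.0, 36.0) 90.0
[ 0.629525 -0.04695 ] [np.float64(0.0225), np.float64(0.0952)] [np.float64(116.3), np.float64(27.3)]
[[675.2 329.3]
 [606.6 290.4]]
clock: 44.08
position: [0.5916, 0.1694, 0.4614]
ee_rot: [120.3, 89.7, 146.9]
ft_force: [0.2, -0.3, -0.0]
opening: 0.0
[0.59162335 0.16943245 0.46136726] 4.404222517037698e-05
[303.5 205.5]
sc1 [395.8 211.2]
--------------------:::::::::::::::::::::::::::::::.::.::::.::..
---------------------::.:::.:::::::::::::::::::::::.::::::::::::
----------------------:::::::::.::::::::::::.::::::::::::::::::.
-----------------------:::::.:::::.::::.:::::::::::.::::::::::::
-----------------------::::::::.:::::::::::.::::::::::::::::::::
------------------------:.:::::::::.::::.::.:.:.:.::::::::::::::
------------------------::..::.::.::::::::::::::::.:..:.:.::::::
-------------------------:.::.:..:.:.:::::::::::::::::::::::::::
-=------------------------:.........:...:.:..::::.:::
[... 2905 characters left out ...]
@@@@@@@@@@@@@%:..........+#%%##########@@@@#+@@@@@
----:::-+%@@@@@@@@@@@@@%#++=:......::-=*#%###########@@@@%+@@@@@
----:::-+%@#%@@@@@@%*==---==:.::--=++#%%#############@@@@%-%@@@@
---::::-+%@#***+==+=------==-:=+*#%%%%%##############%@@@@*+@@@@
=-:::::-+#%========-::-=---=++*%%%%%%%%##############%@@@@%-%@@@
=-:::::-=---========::-==---=++*%%%%%%################@@@@@*-%@@
-::::::-=+=======-::::-==---=+++#%%%%#################@@@@@%--%@
::::::::-=:::=*%#+----===--:=+++*%%%%%################%@@@@@*:-#
::::::::=+=--+*==++++++=---:=++++*%%###################@@@@@@*::
::::::::-++=====::=+=-------=+++++#%###################%@@@@@@+-
::::::::-=======-::-------:-=+++++#%####################@@@@@@@*
```

Handle check: bar centre (0.6295, −0.047), and its 95 × 22.5 mm size matches height 0.146, so it is home. The pad is where predicted, at top px (251,165). Pressing now.

```bash
python3 -m creep '[[2.5,-5.5,-30,0,-1],[2.5,-5.5,-60,0,-1],[2.5,-5.5,-78,0,-1],[2.5,-5.5,-84,0,-1],[2.5,-5.5,-84,0,-1]]'
python3 -m creep '[[0,-1,-4,0,-1],[0,-2,-8,0,-1],[0.4,-4,-13,0,-1],[0.8,-6,-18,0,-1],[0.8,-6,-18,0,-1]]'
```

```text
clock: 44.65
position: [0.5964, 0.1558, 0.3775]
ee_rot: [167.8, 89.7, -166.2]
ft_force: [0.3, 0.8, 0.5]
opening: 0.0001
clock: 45.07
position: [0.5978, 0.1512, 0.3625]
ee_rot: [-30.4, 89.8, -4.2]
ft_force: [0.2, 0.4, 0.9]
opening: 0.0003
```

```bash
python3 -c "
from h import *
s=snap('wrist','wr38');snap('scene','sc38');print(s['position'],s['ft_force'])
p=s['position'];print(st(p),'tip px',proj('sc38',[p-[0,0,.173]]))
for n in('sc37','sc38'):
  g=cv2.cvtColor(cv2.imread(f'pics/{n}.png'),cv2.COLOR_BGR2GRAY)[180:262:2,360:430]
  print(n)
  for r in g:print(''.join(' .:-=+*#%@'[min(9,int(x)*10//256)] for x in r))"
```

```text
[0.59777326 0.15115311 0.36247327] [0.21042739 0.35829607 0.92736535]
[ 5.1 75.9] tip px [[390. 215.]]
sc37
:::::::::::::::.:::::::::::::::::::::::-=++:=+-:::::::::::.::::::-----
::::::::::::::::::::::::.:::::::::::::::-:..:::::::::::::::::::::-----
::::::::::::::::::::::::::::::::::::::::::::::::::::::::::::.:::::----
::::::::::::::::::::::::::::::::::::::::::::::::::::::::::::::::.:----
.::::.::::::::::::::::::::::::::::::::::::::::::::::::::::::::::::----
::::..::...:..::..:::::.:::::.:::::::::::::::::::::::::::::::::::-----
--------::::::::::::::::::::::::::::::.::...::::.::::::::::::::::-----
-----------------------------::::::::::::::::.:::::::::::..:::.-------
-------------------------------::::::::::::::::::::::::::::::::-------
-------------------------------:::::::::::.::::.::::::::::.::::-------
------------------------------::::::::::::::.::::.::.::::::::::-------
--------------:---:-----------:.....:.:.:::::::::::::::.::.::.:-------
---==-==---------------------:...............:.::.:...:.::::::--------
-------------------:::::-----::::..:......:.:..:.::.:.:...:.:.-------
[... 4134 characters left out ...]
=------------::::..::..:..::........:::.-+*******=-----------
@@@@@@@@@@*----------::::::::::::::::::::::::::::=+******+=-----------
@@@@@@@@@@#-=+++++++=---::::-::::::::::::::::::::=+******+=-----------
@@@@@@@@@%+.%%%%%%@@*++++++++++++++++++++++++++++++******+@%%*=-------
@@@@@@@@%=.-%%%%%%%%*+++++++++++++++++++++++++++++*******%@@%@+-------
@@@@@@%-...-%%%%%%%+=======+++++++++++++++++++++++******+**%%%+-------
**-. ....:.+##%%%%#+============++++++++++++++++++******+%%%%%#=------
.  .....:. %@%%%%%+==============+++++++++++++++++******=#%%%%%+------
:::.:...   @@@@%%%+================+++++++++==+++******++%%%%%@*------
...       .@@@@@%#+=================++++++++++=++******++%%%%%%%+-----
```

```bash
python3 -m creep '[[0,0,-5,0,-1],[0,0,-10,0,-1],[0,0,-15,0,-1],[0,0,-20,0,-1],[0,0,-24,0,-1]]'
python3 -m creep '[[0,0,-2,0,-1],[0,0,-4,0,-1],[0,0,-4,0,-1]]'
```

```text
clock: 45.58
position: [0.5972, 0.1519, 0.3369]
ee_rot: [-108.3, 90.0, -82.1]
ft_force: [0.7, -2.1, 3.2]
opening: -0.0003
clock: 45.83
position: [0.5971, 0.1519, 0.3363]
ee_rot: [-52.7, 89.9, -26.5]
ft_force: [-3.8, -2.6, 18.0]
opening: -0.0002
```

The arm is at its stop: the tip is at 0.163 and the force has risen to 18 N. I'll rise clear and check.

```bash
python3 -m creep '[[0,0,20,0,-1],[0,0,60,0,-1],[0,0,100,0,-1],[-40,20,130,0,-1],[-100,60,130,0,-1],[-160,110,130,0,-1],[-160,110,130,0,-1],[-160,110,130,0,-1]]'
python3 -c "
from h import *
s=snap('scene','sc40');snap('top','top40');print(s['position'])
def diff(a,b,t=45):
  A=cv2.GaussianBlur(cv2.imread(f'pics/{a}.png'),(3,3),0);B=cv2.GaussianBlur(cv2.imread(f'pics/{b}.png'),(3,3),0)
  m=(np.abs(A.astype(int)-B).max(2)>t).astype(np.uint8);n,l,q,c=cv2.connectedComponentsWithStats(m);print([q[k].tolist() for k in range(1,n) if q[k,4]>25])
diff('sc1','sc40');diff('top1','top40')
print('pad down px',proj('sc40',[[.5965,.150,.163]]),'handle bar px',proj('sc40',[[.6295,-.047,.146],[.6295,-.047,.08]]),'bowl px',proj('sc40',[[.7047,-.2859,.02]]),'tin',proj('sc40',[[.3963,.406,.05]]))
g=cv2.cvtColor(cv2.imread('pics/sc40.png'),cv2.COLOR_BGR2GRAY)[196:290:2,270:435:2]
for r in g:print(''.join(' .:-=+*#%@'[min(9,int(x)*10//256)] for x in r))"
```

```text
clock: 46.5
position: [0.4342, 0.2631, 0.4628]
ee_rot: [141.8, 89.8, 168.0]
ft_force: [-0.0, -0.2, -0.2]
opening: -0.0002
[0.43419923 0.26307125 0.46276458]
[[396, 0, 28, 28, 463], [423, 0, 79, 134, 6411], [527, 0, 92, 131, 4971], [434, 11, 9, 18, 79], [528, 22, 19, 22, 238], [375, 32, 47, 68, 2103], [331, 68, 16, 35, 226], [538, 71, 28, 53, 415], [339, 80, 16, 13, 128], [338, 102, 17, 9, 73], [439, 137, 13, 14, 106], [377, 144, 16, 18, 159], [313, 171, 19, 18, 183], [414, 172, 11, 14, 88], [361, 177, 17, 12, 110], [381, 188, 7, 9, 40], [421, 192, 97, 91, 3717], [329, 196, 14, 6, 54], [217, 200, 36, 33, 664], [359, 203, 57, 87, 2229], [528, 205, 45, 20, 663], [299, 216, 18, 33, 386], [345, 237, 26, 18, 364], [295, 253, 20, 10, 105], [328, 275, 15, 14, 138], [410, 277, 20, 14, 199], [292, 281, 12, 6, 47], [327, 293, 110, 79, 4367], [292, 296, 13, 14, 137]]
[[251, 81, 14, 4, 28], [237, 105, 22, 5, 65], [263, 106, 16, 8, 58], [228, 129, 8, 7, 32], [292, 131, 19, 6, 62], [325, 136, 23, 40, 396], [299, 140, 14, 16, 129], [236, 144, 66, 69, 1949], [223, 150, 18, 19, 211], [184, 167, 47, 57
[... 3942 characters left out ...]
+++=+++++++++++==++++%%=----
---------%*+:::::::::::::::=++==++++*#%%%%%%%%%%%%#+==+++++++++++++=++++++++%%*----
---------%+++++++++++++++++%%%*+++++++##%%%%%%%%##+=+=+++++++++++++++++++++++%%---=
---------%++++++++++++++++%%%%++++++++++###%####+==++++++++++=+++++++++++++++%%----
--------+@#*++++++++++++++%%%%++++++++++++++++++++==++++++++++=++++++++++++++++=---
--------%%@%+++++++++++++%%%%*+++++++++=+++++++++++++++++++++++++++==++++++++++----
--------%@*++++++%%@@%%%%%%%%+++++++++++++++++++++++++++++++++++++++++++++=+#*+----
--------%%%*+++++%%%%%%%%%%%%*+++++++++++++++++++++++++++++++++++++++++++++=*@+=---
--------=+++++++++++********#******++++++++++++++++++++++++++++++=++++++++++++*+---
```

```bash
python3 -c "
from h import *
o=np.array([.6084,.0769])
for y in(.14,.07,0,-.036): print(y,proj('sc40',[[*(o+YS*y),.152]])[0], 'raised', proj('sc40',[[*(o+YS*y),.152+(.14-y)*.675]])[0])
print('rim',proj('sc40',[[*(o+YS*y),.09] for y in(.036,-.036)]))"
python3 -c "
from cell import finish_job,sense
print(sense()['clock'],sense()['ft_force']);finish_job()"
```

```text
0.14 [415.6 227.2] raised [415.6 227.2]
0.07 [386.7 226.6] raised [388.1 211.3]
0 [358. 226.] raised [359.3 194.6]
-0.036 [343.3 225.7] raised [343.9 185.6]
rim [[371.4 245.1]
 [343.  244.5]]
46.6 [0.34357455 0.56261243 0.36180423]
the job is handed in; nothing more can be done
```

I handed the job in at 46.6 s. The handle was stood up on the bench and let go, then fitted fully home on the shaft. The brush arm was then pressed down to its stop.

- **Standing the handle up:** The tool can't tilt, so I swung the hub under the bar against the fixed plate's end edge. It took several tries. In two the handle dropped or slipped loose close to the bench, and one I laid back down. It settled upright on the bench on the final try. I let go, backed off and measured it there: the bar was level at 86 mm.
- **On the shaft:** I picked it up again, turned it about 16° to match the shaft, and lowered it with almost no force. The tool stopped at 0.2844 m against the expected 0.2846 m. After release, the bar's measured centre and size matched the home height.
- **Brush arm:** I pressed until the fingertips were at 0.163 m and the force rose to 18 N, which is the stop. In the last scene picture the brush tip is at about (370,246), and the pot's rim projects to (371,245).
- **Bystanders:** Before-and-after pictures show no change at the bowl or the loose brush. The robot's shadow covered the tin, so that comparison doesn't settle it, but the robot never went near it.
- **Limits of the checks:** My 12 picture views ran out before the handle was upright. Everything after that, including the final checks, used pixel maps, projections and force readings. Single measurements of the shaft's position differed by up to 4 mm between cameras, and readings of its turn ranged from 19 to 27°. The smooth fit supports the values I used.

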